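# Draw the strainer basket out of an inclined pot with a hand hook

## Robot

A 6-joint arm with a two-finger parallel gripper is mounted at the origin on the work surface. World frame = base frame: x ahead of the robot, y to its left, z up, the work surface at z = 0. Lengths are in m, angles in rad, forces in N, time in s.
With the tool pointing down it reaches from about 0.3 to 0.85 m from the base axis. Payload 4.2 kg.
Tool frame: the origin (TCP) lies between the finger pads; the fingertips stand 22 mm ahead of it and the grasp point (between the pads) lies 3 mm ahead of it; z points along the fingers, y is the direction in which the jaws open and shut (so a half turn about z gives the same grasp; the last joint's range is limited). The gripper opens to 91 mm and grips with 3 to 60 N. Pads are 32 mm wide; open, the fingers measure 118 mm over their backs; the gripper's body (76 mm by 178 mm) begins 60 mm behind the grasp point.
Start: joints at [1.138, 0.32, 1.565, -0, 1.257, -0.02], TCP at [0.231, 0.527, 0.236] pointing down, gripper open.
Joint ranges: [-3.11, 3.11], [-0.84, 2.01], [0.21, 2.61], [-1.34, 4.49], [0.05, 2.63], [-2.56, 2.56]. Speed limits (rad/s): [2.57, 2.57, 3.14, 3.14, 3.14, 3.14].

## Interface

Orientations are given as a rotation vector (axis times angle).
In Python, from station import bot, optics, ticket gives the robot as it stands.
- The arm moves only by the tool step_arm, never from a script. Its argument "deltas" is a list of rows, each an object with "translation": the shift along the tool's x, y, z as a fraction of full scale, a list of three; "twist": the turn about the tool's z as a fraction of full scale; "grip": the closure, from 0 (fully open) to 1 (shut). A call has 1 to 20 rows; each row is the pose to reach, as a shift and turn from the pose commanded when the call began, along the tool's axes at that moment, turning the shorter way round; what a row does not reach only later rows make up. Full scale, the value 1, is 20 cm for a shift and 180 degrees for a turn. A row lasts 1/10 s, in which the tool goes at most 50 mm and 8.59 degrees, less where a joint would pass 70% of its speed; a pose out of reach is approached as far as the arm can. A call with a number of a shift or a turn outside -1 to 1 is refused whole. A call with a gripper value outside its range is refused whole. The fingers move at their own pace and stop on an object; "force" is the grip in N (left out, the last holds). Time passes only in rows, so rows that repeat a pose let the fingers close. It gives the time, the measured TCP pose, the force and the opening at its end, in the units of the state.
- bot.sense(): the state, without advancing time (a new reading comes with each control period).
- optics.grab_frame(name): name is "side" or "top" or "wrist"; returns the picture (384x512x3 uint8, blue, green, red); there is no depth.
- optics.calibration(name): a dict with "camera_matrix" (3x3 intrinsics, pixels), "xyz" and "rotation" of the camera in the world; the wrist camera has in their place "mount" (4x4, takes a point from camera to tool coordinates, whose origin is the TCP and whose axes are the flange's). Camera axes: x right, y up, looking along -z (the intrinsics and any distortion apply to the point x, -y, -z); pixel columns grow to the right and rows downward; lengths in m; the calibration is good to about 2 mm. A picture is of the moment at which its call begins: read the wrist's pose just before it. calibration takes no time and is no camera call.
- ticket.job_done(): hands the job in, once; it reports no verdict.
The state is a dict: "clock": time; "q": joint angles; "dq": joint speeds; "joint_torque": joint torques, N m; "position": TCP position; "ee_rot": TCP orientation; "ft_force": force on the tool from outside, world axes, zero at the start; "moment": the same for the moment, N m; "grip_width": finger opening in m.
Only numpy, scipy, OpenCV 4.12 (cv2) and the standard library are available. Lean on these libraries where they do the work, as an engineer would, in place of code of your own. Each camera call takes 0.05 s, during which the arm holds its last target. There are 200 camera calls.

## Task

The basket strainer on the stone shop's water line is full of stone chips: swing its cover right back, and use the hand hook (the chips are sharp, so keep the gripper off the basket) to catch the basket's wire bail, draw the basket up out of the inclined bore and stand it upright on the floor of the white rinse tray without dropping it. Then put the hook back in its orange holder, leave the cover open, and leave the spray bottle, the tin and the rubbing block where they are.

Things in the scene. Friction and masses are not known exactly. Their poses are not given: they have to be found in the camera images.
- strainer: fixed strainer: blue pot leaning 35 deg from vertical on a dark base plate; grey pipes leave it along its +-y at 90 mm height (84 mm flanges) and drop into the bench at y = +-158 mm. Origin at bench level, z up. The bore axis lies in its x-z plane: out of the mouth it is (-0.574, 0, 0.819), so the mouth faces its -x (away from the robot). Bore: 92 mm inside, 145 mm deep, flat bottom
- strainer_mouth (a point): centre of the bore's mouth, level with the top of its 124 mm steel flange; strainer frame (-45, 0, 172) mm
- cover (a joint): round blue cover (122 mm, 9 mm thick, 0.3 kg) on the mouth: angle in rad, 0 closed, stop at 2.7 (right back). Hinged at the mouth's +y side; hinge line along the strainer's (0.819, 0, 0.574) through cover_hinge. The knob edge rises out along the bore axis and goes over to the +y side. The stiff hinge stays wherever it is left; 2 to 4 N at the knob moves it
- cover_hinge (a point): fixed point on the cover's hinge line, beside the mouth; strainer frame (-48, 66, 176) mm
- cover_knob (a point): centre of the cover's black ball knob (28 mm across) on a 12 mm stem, 30 mm out from the cover's edge opposite the hinge, 157 mm from the hinge line; moves with the cover
- basket: loose steel cup, 80 mm across, 60 mm high, about 0.3 kg, open top, stone chips in it, fixed wire bail (106 mm high in all). Origin: centre of its underside; z up through the bail, which stands in its y-z plane. At the start it stands on the bore's bottom, z along the bore axis, y along the strainer's y, leaning on the lower wall, on its -x side (so 5 mm off the bore axis)
- basket_bail (a point): middle of the orange bail's top: 6 mm round wire running along the basket's y, 103 mm above the basket's underside; at the start about 42 mm below the mouth along the bore. Arched: 4 mm lower at 16 mm to either side, then down to the cup's rim at y = +-36 mm. 40 mm clear below it down to the rim
- hook: loose hand hook, 0.18 kg, upright in the holder. Origin: centre of the underside of its guard (60 mm disc, 6 mm thick), which rests on the holder. Square orange handle 26 x 26 mm, z = 6 to 78 mm. 8 mm shank straight down to z = -30, cranked to x = -11 mm below z = -50, round bottom (lowest z = -96), point upturned on the +x side at x = +11 mm, ending at z = -66. Hook mouth 14 mm wide
- hook_grip (a point): middle of the handle, 40 mm above the hook's origin on its z axis
- hook_bowl (a point): where the centre of the bail wire rests in the bottom of the hook, 85 mm below the hook's origin on its z axis
- holder: fixed orange square tube, 50 mm outside, 42 mm inside, upright on a dark base plate 120 x 100 mm. Origin: centre of its underside on the bench; open top at z = 120 mm, inside floor at z = 8 mm. The hook hangs in it with its guard on the tube's rim
- tray: loose white rinse tray 200 (x) x 170 (y) x 45 mm high, walls and floor 5 mm thick, 0.9 kg. Origin: centre of its underside
- spray: bystander: white spray bottle, 68 mm across, 190 mm high, origin at the centre of its foot
- resin: bystander: blue resin tin, 90 mm across, 110 mm high, origin at the centre of its foot
- rubbing: bystander: rubbing block 150 (along its x) x 60 x 42 mm, grey stone with a green back, origin at the centre of its underside
Mind the look-alikes: they are no part of the job. What is shaped like the hook but blue or red is not meant. What is shaped like the holder but yellow is not meant.

How it is judged:
On the way, in this order (a step that is already met when the one before it is completed fails the run):
1. the cover is swung back out of the way (beyond 2.0 rad) (value of joint cover above 2 rad), for 0.2 s.
2. the basket hangs on the hook, drawn out: its underside is above the mouth's lower lip (z of basket in the frame of strainer above 0.14 m and contact force between hook and basket above 1 N), for 0.1 s.
3. the basket stands upright on the tray's floor, off the hook (x of basket in the frame of tray between -0.07 and 0.07 m and y of basket in the frame of tray between -0.055 and 0.055 m and z of basket in the frame of tray below 0.012 m and angle between basket's own z axis and vertical below 0.12 rad and contact force between hook and basket below 0.05 N), for 0.2 s.
At the end, for the whole second after the job is handed in: The cover stands open beyond 2.0 rad; the basket stands upright (within 7 deg) and at rest inside the tray, on its floor; the hook stands upright (within 7 deg) and at rest in the holder with its guard on the tube's rim (within 6 mm in height) (value of joint cover above 2 rad and x of basket in the frame of tray between -0.07 and 0.07 m and y of basket in the frame of tray between -0.055 and 0.055 m and z of basket in the frame of tray below 0.012 m and angle between each of basket, hook's own z axis and vertical below 0.12 rad and linear speed of each of basket, hook below 0.02 m/s and angle between tray's own z axis and vertical below 0.05 rad and horizontal distance between hook and holder below 0.015 m and z of hook in the frame of holder between 0.115 and 0.126 m); the robot touches nothing.
It fails at once if the gripper or arm touches the basket (contact force between any of the fingers, the arm and basket above 0.5 N).
It fails at once if the basket is dropped (faster than 1.0 m/s) (linear speed of basket above 1 m/s).
It fails at once if the spray bottle, the tin or the rubbing block is moved by more than 30 mm (distance of any of spray, resin, rubbing from where it was at the start of the episode above 0.03 m).
It also fails if it takes over 72 s, if anything falls off the work surface, if the arm or the gripper's body presses on something with over 40 N, if the wrist force passes 120 N, or if a joint passes its speed limit or range.

## Working session

There is one attempt and no reset: what is moved stays moved. The work goes in short steps, Python scripts to look and compute and a tool call to move; the robot and the scene stay as the last step left them, time stands still between calls to the robot, and variables do not carry over. Pictures are saved under pics/ and viewed, about 8 in all and at most 12, crops included, and the job is handed in when it is done.

Besides the shell and the picture viewer there is one more tool, called after "Call:" by a JSON object that holds its "op" and its "data". step_arm: Moves the arm, as the interface text tells. Shift numbers are shares of 20 cm and turn numbers shares of 180 degrees, none past 1 either way. Its arguments: {"type":"object","properties":{"deltas":{"type":"array","items":{"type":"object","properties":{"translation":{"type":"array","items":{"type":"number"}},"twist":{"type":"number"},"grip":{"type":"number"}}}},"force":{"type":"number"}},"required":["deltas"]}

```bash
mkdir -p pics
cat > h.py <<'E'
import sys; sys.path.insert(0,'.')
import numpy as np, cv2
from scipy.spatial.transform import Rotation as R
from station import bot, optics, ticket
def cam(n, s=None):
    c=optics.calibration(n); K=np.array(c["camera_matrix"])
    if n=="wrist":
        T=np.eye(4); T[:3,:3]=R.from_rotvec(s["ee_rot"]).as_matrix(); T[:3,3]=s["position"]
        T=T@np.array(c["mount"]); return K,T[:3,:3],T[:3,3],c
    r=np.array(c["rotation"]); r=r if r.shape==(3,3) else R.from_rotvec(r).as_matrix()
    return K,r,np.array(c["xyz"]),c
def ray(C,u,v):
    K,r,o,_=C; d=np.linalg.inv(K)@[u,v,1]; d=r@(d*[1,-1,-1]); return o,d/np.linalg.norm(d)
def onz(C,u,v,z):
    o,d=ray(C,u,v); return o+d*(z-o[2])/d[2]
def tri(*rs):
    A=np.zeros((3,3));b=np.zeros(3)
    for o,d in rs:
        P=np.eye(3)-np.outer(d,d);A+=P;b+=P@o
    p=np.linalg.solve(A,b); return p,[np.linalg.norm((np.eye(3)-np.outer(d,d))@(p-o)) for o,d in rs]
def proj(C,p):
    K,r,o,_=C; q=r.T@(np.asarray(p)-o)*[1,-1,-1]; q=K@q; return q[:2]/q[2]
def T_of(s): return R.from_rotvec(s["ee_rot"]).as_matrix(), np.array(s["position"])
E
python3 - <<'E'
from h import *
s=bot.sense(); print({k:np.round(v,3) for k,v in s.items()})
print(T_of(s)[0].round(3))
for n in("side","top","wrist"):
    s=bot.sense();im=optics.grab_frame(n); cv2.imwrite(f"pics/{n}0.png",im); C=cam(n,s); print(n,C[0].round(1).tolist(),C[1].round(3).tolist(),C[2].round(3),{k:v for k,v in C[3].items() if k not in("camera_matrix","xyz","rotation")})
a=cv2.imread("pics/side0.png");b=cv2.imread("pics/top0.png")
E
```

```text
{'clock': np.float64(0.0), 'q': array([ 1.138,  0.32 ,  1.566, -0.   ,  1.257, -0.02 ]), 'dq': array([ 0.001, -0.001,  0.001, -0.001,  0.003, -0.001]), 'joint_torque': array([ 1.0000e-03, -4.1248e+01, -2.3197e+01,  7.3000e-02,  4.6000e-02,
       -0.0000e+00]), 'position': array([0.23 , 0.526, 0.235]), 'ee_rot': array([-6.440e-01, -3.075e+00,  3.000e-03]), 'ft_force': array([-0.26 ,  0.96 ,  0.774]), 'moment': array([ 0.024, -0.063, -0.011]), 'grip_width': np.float64(0.091)}
[[-0.916  0.401 -0.001]
 [ 0.401  0.916 -0.002]
 [ 0.    -0.002 -1.   ]]
side [[358.8, 0.0, 256.0], [0.0, 358.8, 192.7], [0.0, 0.0, 1.0]] [[0.999, 0.023, -0.043], [-0.049, 0.576, -0.816], [0.006, 0.817, 0.576]] [ 0.483 -0.899  0.706] {}
top [[350.7, 0.0, 249.5], [0.0, 350.7, 191.0], [0.0, 0.0, 1.0]] [[-0.019, 0.982, -0.189], [-1.0, -0.019, 0.002], [-0.001, 0.189, 0.982]] [ 0.306 -0.068  1.32 ] {}
wrist [[315.4, 0.0, 254.2], [0.0, 315.4, 194.3], [0.0, 0.0, 1.0]] [[0.401, -0.891, -0.215], [0.916, 0.39, 0.095], [-0.001, -0.235, 0.972]] [0.17  0.553 0.385] {'mount': array([[-2.67276821e-05,  9.72103008e-01,  2.34554347e-01,
         6.66563238e-02],
       [ 9.99999633e-01,  2.26816116e-04, -8.26081287e-04,
         9.43171335e-05],
       [-8.56236809e-04,  2.34554239e-01, -9.72102657e-01,
        -1.49425085e-01],
       [ 0.00000000e+00,  0.00000000e+00,  0.00000000e+00,
         1.00000000e+00]])}
```

View pics/side0.png

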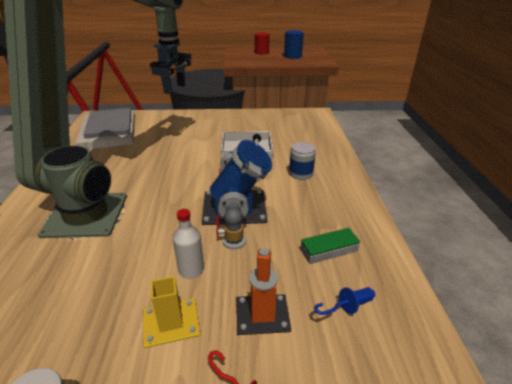

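View pics/top0.png

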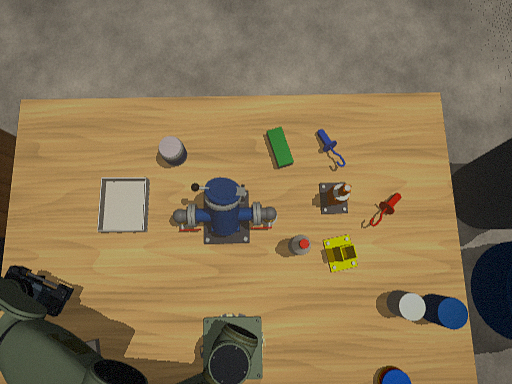

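The top view (image up = +x, left = +y) shows the tray at (124,205), the strainer at (222,213), its knob at (196,187) and the orange holder with the hook at about (338,190). In the side view the hook handle is at (264,262) and the knob at about (257,137).

Run:
```python
from h import *
def comps(n,m,lo=8):
    k,l,st,c=cv2.connectedComponentsWithStats(m.astype(np.uint8))
    for i in range(1,k):
        if st[i,4]>=lo: print(n,st[i],c[i].round(1))
CT,CS=cam("top"),cam("side")
for n in("top","side"):
    im=cv2.imread(f"pics/{n}0.png"); h=cv2.cvtColor(im,cv2.COLOR_BGR2HSV); H,S,V=cv2.split(h)
    comps(n+" orange",(H>4)&(H<13)&(S>190)&(V>90),15)
    comps(n+" dark",(V<45)&(np.indices(V.shape)[1]>(185 if n=="top" else 200))&(np.indices(V.shape)[1]<(330))&(np.indices(V.shape)[0]<(300 if n=="top" else 345))&(np.indices(V.shape)[0]>110),6)
a=cv2.imread("pics/top0.png")[165:265,90:370]; b=cv2.imread("pics/side0.png")[120:345,190:330]
a=cv2.resize(a,None,fx=2.8,fy=2.8,interpolation=2); b=cv2.resize(b,None,fx=1.4*1.0,fy=1.4,interpolation=2)
w=np.zeros((600,790,3),np.uint8); w[:280,:784]=a; w[282:282+b.shape[0],:b.shape[1]]=b
cv2.imwrite("pics/c1.png",w)
h=cv2.cvtColor(cv2.imread("pics/top0.png"),cv2.COLOR_BGR2HSV)
m=((h[...,1]<40)&(h[...,2]>120)).astype(np.uint8); m[:,:90]=0;m[:,155:]=0;m[:170]=0;m[245:]=0
c=max(cv2.findContours(m,0,2)[0],key=cv2.contourArea); r=cv2.minAreaRect(c); print("tray",r)
P=np.array([onz(CT,*p,.045) for p in cv2.boxPoints(r)]); print(P.round(3),np.linalg.norm(P-np.roll(P,1,0),axis=1).round(3),P.mean(0))
```

```text
top orange [384 199   9   7  23] [388.9 202.4]
top dark [191 184   8   7  24] [194.8 187. ]
side orange [112  58   8  13  15] [115.  64.]
side orange [127  84  10  14  18] [131.5  90.9]
side orange [93 89  2 15 17] [93.6 96.2]
side orange [77 91  9 13 16] [81.1 97. ]
side orange [257 254  13  27 277] [263.2 267.4]
side orange [252 287  24  35 736] [263.1 305.1]
side dark [253 135   7   5  23] [256.3 136.7]
side dark [289 164   3   7  13] [290.2 166.6]
side dark [243 177  21  33 269] [254.5 195.3]
side dark [209 197   6  15  52] [212.1 203.1]
side dark [220 218  10   7  42] [223.2 221.2]
side dark [237 218  10   7  35] [242.9 220.5]
side dark [246 296   5  21  66] [248.6 303.9]
tray ((121.5, 205.0), (50.0, 47.0), 90.0)
[[0.603 0.493 0.045]
 [0.599 0.318 0.045]
 [0.414 0.311 0.045]
 [0.417 0.481 0.045]] [0.186 0.175 0.186 0.17 ] [0.50816263 0.40077938 0.045     ]
```

View pics/c1.png

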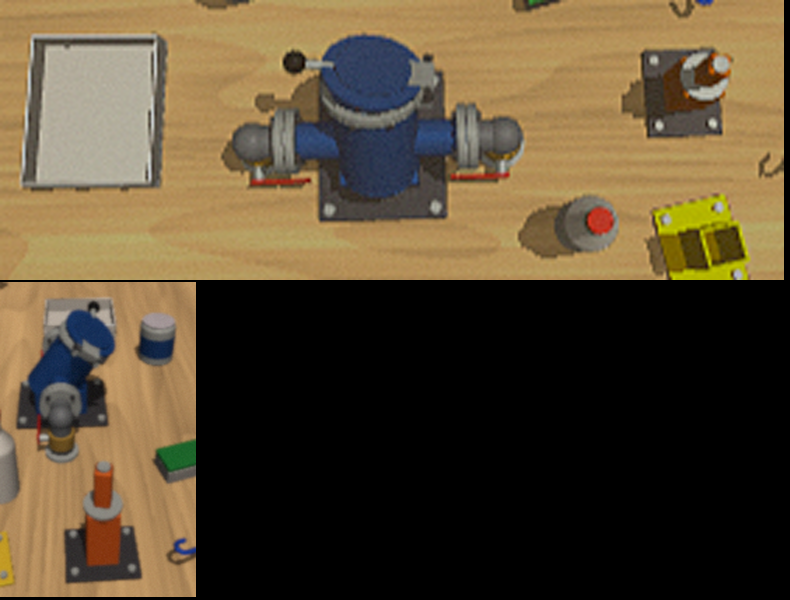

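Run:
```python
from h import *
CT,CS=cam("top"),cam("side")
for n,t,s in(("knob",(194.8,187),(256.3,136.7)),("handle end",(347.9,188.2),(263.6,252)),("guard",(341.8,192.5),(263.6,277.9))):
    p,e=tri(ray(CT,*t),ray(CS,*s)); print(n,p.round(4),np.round(e,4))
L=onz(CT,180,215.7,.09);Rr=onz(CT,269.3,213.9,.09); print(L,Rr,L-Rr)
yaw=np.arctan2(*( (Rr-L)[[1,0]]))-np.pi/2; O=(L+Rr)/2;O[2]=0; print("yaw",yaw,"origin",O)
M=R.from_euler('z',yaw).as_matrix()
for k,v in dict(mouth=(-45,0,172),hinge=(-48,66,176),bail=(-25,0,134.7),knob=(-48,-91,176)).items(): print(k,(O+M@np.array(v)/1e3).round(4), proj(CT,O+M@np.array(v)/1e3))
for z in (.005,.0):
  for p in((320,182.5),(321.5,213.8),(348,213.6),(346.7,182.5)): print(onz(CT,*p,z).round(3),end=' ')
```

```text
knob [0.5356 0.1066 0.2077] [0.0001 0.0001]
handle end [ 0.5244 -0.3899  0.2027] [0.001 0.001]
guard [ 0.5251 -0.3895  0.1269] [0.0017 0.0017]
[0.45777772 0.17604851 0.09      ] [ 0.45824938 -0.13878598  0.09      ] [-4.71664396e-04  3.14834496e-01  2.22044605e-16]
yaw -3.1400945202880437 origin [0.45801355 0.01863127 0.        ]
mouth [0.503  0.0187 0.172 ] [222.82693997 198.31065446]
hinge [ 0.5061 -0.0473  0.176 ] [242.66335288 196.81531025]
bail [0.483  0.0187 0.1347] [223.68976988 205.92104298]
knob [0.5059 0.1097 0.176 ] [195.23617105 197.76485047]
[ 0.586 -0.342  0.005] [ 0.465 -0.34   0.005] [ 0.464 -0.44   0.005] [ 0.584 -0.444  0.005] [ 0.587 -0.343  0.   ] [ 0.466 -0.342  0.   ] [ 0.465 -0.442  0.   ] [ 0.585 -0.445  0.   ]
```

```bash
cat >> h.py <<'E'
def go(p,yaw,s=None,cmd=None):
    """delta (fractions) from current (or commanded) pose to TCP position p with tool-x heading yaw (deg)"""
    s=s or bot.sense(); M,o=T_of(s); o=o if cmd is None else np.array(cmd)
    h=np.degrees(np.arctan2(M[1,0],M[0,0])); t=-(yaw-h+180)%360-180
    t=((-(yaw-h))+180)%360-180
    return (M.T@(np.array(p)-o)/.2).round(4), round(t/180,4)
E
python3 -c "
from h import *
print(go((.40,.25,.33),90))"
```

```text
(array([-1.3306, -0.9266, -0.4722]), np.float64(0.3686))
```

Call:
{"op": "step_arm", "data": {"deltas": [{"translation": [-0.3, -0.2, -0.4], "twist": 0.1}, {"translation": [-0.5, -0.4, -0.45], "twist": 0.15}, {"translation": [-0.8, -0.55, -0.45], "twist": 0.2}, {"translation": [-1, -0.68, -0.45], "twist": 0.25}, {"translation": [-1, -0.68, -0.45], "twist": 0.3}, {"translation": [-1, -0.68, -0.45], "twist": 0.35}, {"translation": [-1, -0.68, -0.45], "twist": 0.367}, {"translation": [-1, -0.68, -0.45], "twist": 0.367}, {"translation": [-1, -0.68, -0.45], "twist": 0.367}]}}

```text
$.deltas[0]: bad value
```

Call:
{"op": "step_arm", "data": {"deltas": [{"translation": [-0.3, -0.2, -0.4], "twist": 0.1, "grip": 0}, {"translation": [-0.5, -0.4, -0.45], "twist": 0.15, "grip": 0}, {"translation": [-0.8, -0.55, -0.45], "twist": 0.2, "grip": 0}, {"translation": [-1, -0.68, -0.45], "twist": 0.25, "grip": 0}, {"translation": [-1, -0.68, -0.45], "twist": 0.3, "grip": 0}, {"translation": [-1, -0.68, -0.45], "twist": 0.35, "grip": 0}, {"translation": [-1, -0.68, -0.45], "twist": 0.367, "grip": 0}, {"translation": [-1, -0.68, -0.45], "twist": 0.367, "grip": 0}, {"translation": [-1, -0.68, -0.45], "twist": 0.367, "grip": 0}], "force": 15}}

```text
clock: 1.05
position: [0.3594, 0.3215, 0.3258]
ee_rot: [-2.216, -2.226, 0.001]
ft_force: [-0.5, -0.5, -0.3]
grip_width: 0.0913
```

Call:
{"op": "step_arm", "data": {"deltas": [{"translation": [-0.2, 0.15, 0], "twist": 0, "grip": 0}, {"translation": [-0.4, 0.3, 0], "twist": 0, "grip": 0}, {"translation": [-0.6, 0.45, 0], "twist": 0, "grip": 0}, {"translation": [-0.8, 0.6, 0], "twist": 0, "grip": 0}, {"translation": [-1, 0.75, 0], "twist": 0, "grip": 0}, {"translation": [-1, 0.75, 0], "twist": 0, "grip": 0}, {"translation": [-1, 0.75, 0], "twist": 0, "grip": 0}]}}

```text
clock: 1.75
position: [0.5104, 0.1221, 0.3254]
ee_rot: [-2.215, -2.226, 0.001]
ft_force: [-0.4, -0.0, -0.6]
grip_width: 0.0911
```

Run:
```python
from h import *
s=bot.sense();im=optics.grab_frame("wrist"); cv2.imwrite("pics/w1.png",im); C=cam("wrist",s); np.save("w1.npy",np.r_[s["position"],s["ee_rot"]]); print(s["position"])
print("knob pred",proj(C,[.5356,.1066,.2077]),"mouth",proj(C,[.503,.0187,.172]))
```

```text
[0.51044245 0.12214371 0.3253632 ]
knob pred [283.71574521 213.69222885] mouth [247.74443047 283.12640747]
```

View pics/w1.png

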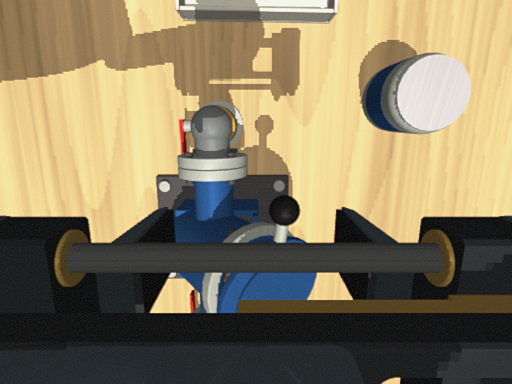

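The knob is at (285,211), about 3 px from where I predicted it. The elbow is at (211,130), and the tin and tray are clear of the gripper.

Run:
```python
from h import *
w=np.load("w1.npy"); C=cam("wrist",dict(position=w[:3],ee_rot=w[3:])); CT,CS=cam("top"),cam("side")
im=cv2.imread("pics/w1.png"); m=(im.max(2)<45).astype(np.uint8); m[:190]=0;m[232:]=0;m[:,:262]=0;m[:,310:]=0
c=cv2.minEnclosingCircle(max(cv2.findContours(m,0,2)[0],key=cv2.contourArea)); print(c)
p,e=tri(ray(CT,194.8,187),ray(CS,256.3,136.7),ray(C,*c[0])); print("knob",p.round(4),np.round(e,4))
print("elbow",tri(ray(CT,180,215.7),ray(C,211,130)))
print(go(p-[0,0,-.003],90))
```

```text
((283.0932312011719, 209.7485809326172), 15.257344245910645)
knob [0.5356 0.1084 0.2061] [0.0016 0.0006 0.0014]
elbow (array([0.45753833, 0.17503353, 0.09379726]), [np.float64(0.0003484158356083172), np.float64(0.0003484158356083424)])
(array([-0.0741,  0.1287,  0.5823]), np.float64(0.0019))
```

Call:
{"op": "step_arm", "data": {"deltas": [{"translation": [-0.07, 0.13, 0.15], "twist": 0, "grip": 0.2}, {"translation": [-0.07, 0.13, 0.35], "twist": 0, "grip": 0.2}, {"translation": [-0.07, 0.13, 0.5], "twist": 0, "grip": 0.2}, {"translation": [-0.07, 0.13, 0.58], "twist": 0, "grip": 0.2}, {"translation": [-0.07, 0.13, 0.58], "twist": 0, "grip": 1}, {"translation": [-0.07, 0.13, 0.58], "twist": 0, "grip": 1}, {"translation": [-0.07, 0.13, 0.58], "twist": 0, "grip": 1}, {"translation": [-0.07, 0.13, 0.58], "twist": 0, "grip": 1}, {"translation": [-0.07, 0.13, 0.58], "twist": 0, "grip": 1}, {"translation": [-0.07, 0.13, 0.58], "twist": 0, "grip": 1}], "force": 15}}

```text
clock: 2.8
position: [0.5367, 0.1088, 0.2105]
ee_rot: [2.215, 2.227, 0.002]
ft_force: [4.4, 2.0, -3.1]
grip_width: 0.0272
```

Call:
{"op": "step_arm", "data": {"deltas": [{"translation": [-0.021, 0.038, -0.054], "twist": 0, "grip": 1}, {"translation": [-0.04, 0.063, -0.09], "twist": 0, "grip": 1}, {"translation": [-0.06, 0.089, -0.127], "twist": 0, "grip": 1}, {"translation": [-0.109, 0.137, -0.196], "twist": 0, "grip": 1}, {"translation": [-0.168, 0.181, -0.259], "twist": 0, "grip": 1}, {"translation": [-0.236, 0.221, -0.316], "twist": 0, "grip": 1}, {"translation": [-0.27, 0.238, -0.34], "twist": 0, "grip": 1}, {"translation": [-0.312, 0.255, -0.365], "twist": 0, "grip": 1}, {"translation": [-0.312, 0.255, -0.365], "twist": 0, "grip": 1}, {"translation": [-0.312, 0.255, -0.365], "twist": 0, "grip": 1}]}}

```text
clock: 3.8
position: [0.589, 0.047, 0.2848]
ee_rot: [2.216, 2.225, 0.007]
ft_force: [2.4, 5.0, 4.1]
grip_width: 0.0281
```

Call:
{"op": "step_arm", "data": {"deltas": [{"translation": [0, 0, 0], "twist": 0, "grip": 0.3}, {"translation": [0, 0, 0], "twist": 0, "grip": 0.3}, {"translation": [0, 0, 0], "twist": 0, "grip": 0.3}, {"translation": [0.1, 0, 0], "twist": 0, "grip": 0.3}, {"translation": [0.25, 0, 0], "twist": 0, "grip": 0.3}, {"translation": [0.25, 0, 0], "twist": 0, "grip": 0.8}, {"translation": [0.25, 0, 0], "twist": 0, "grip": 0.8}, {"translation": [0.25, 0, 0], "twist": 0, "grip": 0.8}, {"translation": [0.25, 0, 0], "twist": 0, "grip": 0.8}]}}

```text
clock: 4.7
position: [0.5873, 0.0956, 0.2828]
ee_rot: [2.217, 2.226, -0.001]
ft_force: [0.2, -0.0, -0.4]
grip_width: 0.0349
```

Run:
```python
from h import *
s=bot.sense(); p=np.array(s["position"]); print(p,s["grip_width"])
for f in (55,65,75,85,95,105,115,125,135,145,150):
    f_=np.radians(f); q=np.array([.5365+.0913*(np.sin(f_)-.2588), .1084+.159*(np.cos(f_)-.9659)+.024, .2085+.1302*(np.sin(f_)-.2588)])
    print(f,q.round(3),go(q,90)[0].round(3))
```

```text
[0.58730614 0.09561267 0.28282428] 0.03488828273482769
55 [0.588 0.07  0.281] [-0.128  0.001  0.007]
65 [0.596 0.046 0.293] [-0.248  0.04  -0.05 ]
75 [0.601 0.02  0.301] [-0.378  0.067 -0.088]
85 [ 0.604 -0.007  0.305] [-0.515  0.08  -0.108]
95 [ 0.604 -0.035  0.305] [-0.654  0.08  -0.108]
105 [ 0.601 -0.062  0.301] [-0.79   0.065 -0.088]
115 [ 0.596 -0.088  0.293] [-0.92   0.038 -0.049]
125 [ 0.588 -0.112  0.281] [-1.04  -0.002  0.008]
135 [ 0.577 -0.134  0.267] [-1.146 -0.054  0.081]
145 [ 0.565 -0.151  0.249] [-1.235 -0.115  0.168]
150 [ 0.559 -0.159  0.24 ] [-1.272 -0.149  0.216]
```

Call:
{"op": "step_arm", "data": {"deltas": [{"translation": [0, 0, 0], "twist": 0, "grip": 0.8}, {"translation": [0, 0, 0], "twist": 0, "grip": 0.8}, {"translation": [-0.13, 0, 0.01], "twist": 0, "grip": 0.8}, {"translation": [-0.19, 0.02, -0.02], "twist": 0, "grip": 0.8}, {"translation": [-0.25, 0.04, -0.05], "twist": 0, "grip": 0.8}, {"translation": [-0.31, 0.055, -0.07], "twist": 0, "grip": 0.8}, {"translation": [-0.38, 0.067, -0.088], "twist": 0, "grip": 0.8}, {"translation": [-0.45, 0.075, -0.1], "twist": 0, "grip": 0.8}, {"translation": [-0.515, 0.08, -0.108], "twist": 0, "grip": 0.8}, {"translation": [-0.58, 0.08, -0.108], "twist": 0, "grip": 0.8}, {"translation": [-0.65, 0.08, -0.108], "twist": 0, "grip": 0.8}, {"translation": [-0.72, 0.073, -0.1], "twist": 0, "grip": 0.8}, {"translation": [-0.79, 0.065, -0.088], "twist": 0, "grip": 0.8}, {"translation": [-0.855, 0.05, -0.07], "twist": 0, "grip": 0.8}, {"translation": [-0.92, 0.038, -0.049], "twist": 0, "grip": 0.8}, {"translation": [-0.98, 0.018, -0.02], "twist": 0, "grip": 0.8}, {"translation": [-1, 0.01, 0], "twist": 0, "grip": 0.8}, {"translation": [-1, 0.01, 0], "twist": 0, "grip": 0.8}]}}

```text
clock: 6.5
position: [0.5897, -0.1042, 0.2821]
ee_rot: [-2.216, -2.225, 0.002]
ft_force: [-0.2, -0.3, 0.4]
grip_width: 0.0184
```

Call:
{"op": "step_arm", "data": {"deltas": [{"translation": [-0.06, -0.02, 0.03], "twist": 0, "grip": 0.8}, {"translation": [-0.11, -0.04, 0.06], "twist": 0, "grip": 0.8}, {"translation": [-0.15, -0.06, 0.08], "twist": 0, "grip": 0.8}, {"translation": [-0.2, -0.09, 0.12], "twist": 0, "grip": 0.8}, {"translation": [-0.235, -0.12, 0.16], "twist": 0, "grip": 0.8}, {"translation": [-0.235, -0.12, 0.16], "twist": 0, "grip": 0.8}]}}

```text
clock: 7.1
position: [0.5651, -0.1516, 0.2494]
ee_rot: [-2.216, -2.224, 0.003]
ft_force: [-0.1, -0.1, 0.2]
grip_width: 0.0179
```

Run:
```python
from h import *
a=optics.grab_frame("side");b=optics.grab_frame("top")
w=np.vstack([cv2.resize(a[90:260,160:360],(600,510)) [:300],cv2.resize(b[130:280,130:380],(500,300)) if 0 else np.pad(cv2.resize(b[130:280,130:380],(500,300)),((0,0),(0,100),(0,0)))])
cv2.imwrite("pics/c2.png",w)
```

```text
(no output)
```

View pics/c2.png

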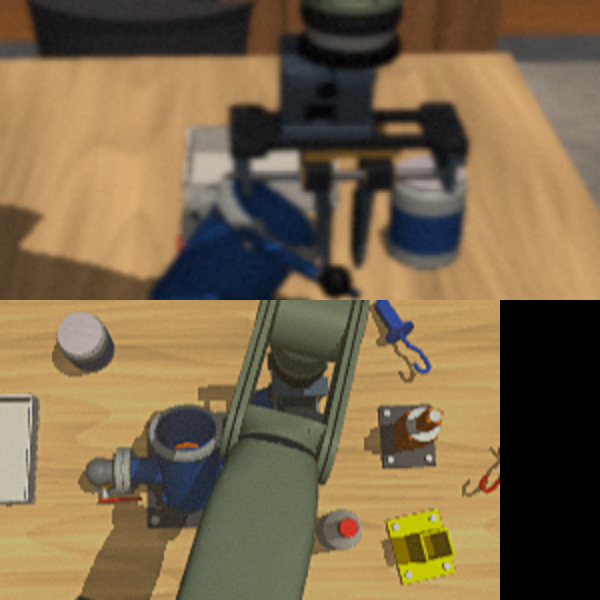

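Call:
{"op": "step_arm", "data": {"deltas": [{"translation": [0.03, 0, -0.2], "twist": 0, "grip": 0.5}, {"translation": [0, 0, -0.45], "twist": 0, "grip": 0.3}, {"translation": [-0.2, -0.05, -0.55], "twist": 0, "grip": 0}, {"translation": [-0.4, -0.1, -0.55], "twist": 0, "grip": 0}, {"translation": [-0.6, -0.15, -0.55], "twist": 0, "grip": 0}, {"translation": [-0.8, -0.2, -0.55], "twist": 0, "grip": 0}, {"translation": [-1, -0.2, -0.55], "twist": 0, "grip": 0}, {"translation": [-1, -0.2, -0.55], "twist": 0, "grip": 0}]}}

```text
clock: 8.0
position: [0.5273, -0.355, 0.3601]
ee_rot: [2.22, 2.221, -0.003]
ft_force: [0.3, 0.3, 0.4]
grip_width: 0.0792
```

Call:
{"op": "step_arm", "data": {"deltas": [{"translation": [-0.2, 0, 0], "twist": 0, "grip": 0}, {"translation": [-0.4, 0, 0], "twist": 0, "grip": 0}, {"translation": [-0.4, 0, 0], "twist": 0, "grip": 0}, {"translation": [-0.4, 0, 0], "twist": 0, "grip": 0}]}}

```text
clock: 8.4
position: [0.5285, -0.4304, 0.3604]
ee_rot: [-2.215, -2.226, -0.001]
ft_force: [-0.3, 0.4, 0.1]
grip_width: 0.0911
```

Run:
```python
from h import *
s=bot.sense();im=optics.grab_frame("wrist"); cv2.imwrite("pics/w2.png",im); C=cam("wrist",s); np.save("w2.npy",np.r_[s["position"],s["ee_rot"]]); print(s["position"])
print(proj(C,[.5247,-.3899,.2027]),proj(C,[.525,-.39,.127]))
t=optics.grab_frame("top"); cv2.imwrite("pics/top2.png",t); sd=optics.grab_frame("side"); cv2.imwrite("pics/side2.png",sd)
w=np.zeros((384+210,512,3),np.uint8); w[:384]=im
w[384:,:280]=cv2.resize(t[165:235,180:273],(280,210)); w[384:,282:482]=cv2.resize(sd[130:200,230:297],(200,210))
cv2.imwrite("pics/c3.png",w)
CS,CT=cam("side"),cam("top")
for f in(115,130,145,155,165):
    f_=np.radians(f); q=np.array([.5365+.0913*(np.sin(f_)-.2588), .1084+.159*(np.cos(f_)-.9659), .2075+.1302*(np.sin(f_)-.2588)]); print(f,proj(CS,q).round(0),proj(CT,q).round(0))
```

```text
[ 0.52851102 -0.43038905  0.36040703]
[251.34279484 145.93556259] [252.19260545 140.72098345]
115 [285. 145.] [263. 161.]
130 [281. 159.] [274. 166.]
145 [275. 174.] [283. 174.]
155 [269. 184.] [287. 179.]
165 [263. 194.] [289. 185.]
```

View pics/c3.png

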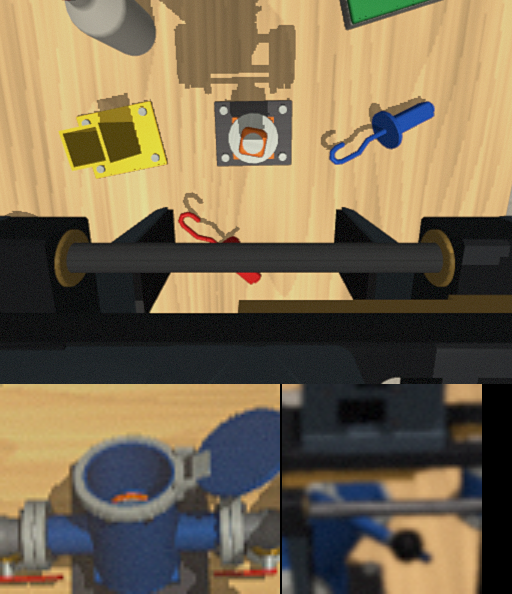

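The cover is right back: the knob lies where I predicted 155°, about 2.7 rad, and the bail shows in the bore. The hook handle is at (253,140) and slightly turned, so I'll measure its yaw.

Run:
```python
from h import *
w=np.load("w2.npy"); s=dict(position=w[:3],ee_rot=w[3:]); C=cam("wrist",s); CS,CT=cam("side"),cam("top")
im=cv2.imread("pics/w2.png"); h=cv2.cvtColor(im,cv2.COLOR_BGR2HSV); print(h[130:152:2,235:275:2,0]); print(h[130:152:2,235:275:2,1])
cv2.imwrite("pics/c4.png",cv2.resize(im[110:175,215:295],(640,520),interpolation=2))
```

```text
[[34 39 43 37 10 13 12 13 12 12 12 13 12 11 11 30 35 32 34 35]
 [34 35 40 12 12 13 12 11 11 10 11 11 13 12 11 10 34 38 34 36]
 [34 36 41 10 12 11 11 45 47 53 50 13 11 12 12 12 18 34 34 36]
 [35 34 40 10 12 12 47 41 41 34 30 48 34 11 12 12 12 40 32 32]
 [39 34 34 10 10 60 34 39 34 37 26 40 37 16 13 11 19 33 38 34]
 [36 38 33 11 23 32 35 34 34 34 34 38 36 46 11 11 35 30 32 35]
 [34 34 28 11 43 32 34 39 36 34 34 34 36 41 12 10 46 32 32 36]
 [34 38 14 11 51 32 34 34 36 32 30 30 40 43 12  9 40 38 32 35]
 [30 39 11 12 15 39 34 34 39 35 38 32 35 41 12 11 39 38 34 35]
 [34 39  9 12 11 45 36 32 34 34 34 34 40 17 11 18 39 32 34 34]
 [34 40 10 12 13 13 47 39 36 32 34 42 33 13 11 38 32 38 39 36]]
[[ 18  17  16  21 203 224 219 226 219 218 222 226 238 215 100  17  20  16
   17  16]
 [ 17  16  14  73 217 233 215 200 172 160 180 220 238 223 222 114  18  18
   17  19]
 [ 18  20  15 161 215 203 128  17  15  19  19  72 183 216 209 236  43  18
   19  18]
 [ 16  18  12 181 223  84  15  18  18  18  16  11  19 190 214 231  60  18
   16  19]
 [ 18  17  18 200 143  14  17  16  19  21  19  14  21  35 211 214  43  14
   20  17]
 [ 19  18  12 225  30  17  20  19  17  19  20  19  18  15 167 216  17  19
   20  16]
 [ 20  17  17 216  15  16  19  17  20  19  17  18  19  16 124 201  18  19
   17  17]
 [ 18  18  55 215  16  16  20  18  20  17  19  18  22  17 130 128  18  19
   19  16]
 [ 17  17 139 220  73  17  17  18  16  16  20  18  16  17 174  70  19  19
   18  15]
 [ 18  15 173 217 122  16  19  18  17  18  17  21  22  43 216  39  19  18
   18  18]
 [ 17  21 167 208 204  92  17  19  19  15  18  18  14 160 219  16  18  19
   16  17]]
```

View pics/c4.png

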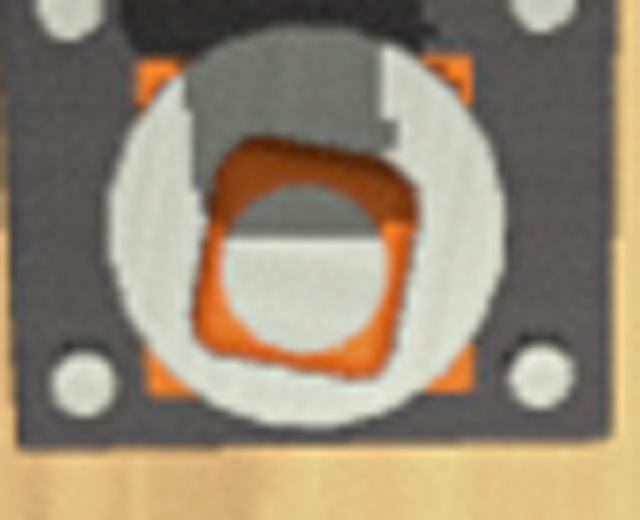

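Run:
```python
from h import *
w=np.load("w2.npy"); s=dict(position=w[:3],ee_rot=w[3:]); C=cam("wrist",s); CS,CT=cam("side"),cam("top")
print(tri(ray(C,252.9,143.5),ray(CT,347.9,188.2),ray(CS,263.6,252)))
print(onz(C,252.9,143.5,.204),onz(C,253.2,138.5,.132), onz(C,253.2,138.5,.126))
t=cv2.imread("pics/top2.png"); h=cv2.cvtColor(t,cv2.COLOR_BGR2HSV); m=((h[...,0]<18)&(h[...,1]>150)).astype(np.uint8); m[:,:205]=0;m[:,240:]=0;m[:185]=0;m[215:]=0
print(np.argwhere(m).tolist())
```

```text
(array([ 0.52508522, -0.38889763,  0.20188206]), [np.float64(0.0016841690547896807), np.float64(0.0019892726527755192), np.float64(0.00042908042392899367)])
[ 0.52620229 -0.38746459  0.204     ] [ 0.52621666 -0.38706468  0.132     ] [ 0.52619541 -0.38742617  0.126     ]
[[202, 219], [202, 220], [202, 221], [202, 222], [202, 223], [202, 224], [202, 225], [202, 226], [202, 227], [202, 228], [203, 217], [203, 218], [203, 219], [203, 220], [203, 227]]
```

Call:
{"op": "step_arm", "data": {"deltas": [{"translation": [0.21, -0.01, 0.1], "twist": 0.03, "grip": 0}, {"translation": [0.21, -0.01, 0.3], "twist": 0.053, "grip": 0}, {"translation": [0.21, -0.01, 0.5], "twist": 0.053, "grip": 0}, {"translation": [0.21, -0.01, 0.7], "twist": 0.053, "grip": 0}, {"translation": [0.21, -0.01, 0.85], "twist": 0.053, "grip": 0}, {"translation": [0.21, -0.01, 0.945], "twist": 0.053, "grip": 0}, {"translation": [0.21, -0.01, 0.945], "twist": 0.053, "grip": 0}, {"translation": [0.21, -0.01, 0.945], "twist": 0.053, "grip": 1}, {"translation": [0.21, -0.01, 0.945], "twist": 0.053, "grip": 1}, {"translation": [0.21, -0.01, 0.945], "twist": 0.053, "grip": 1}, {"translation": [0.21, -0.01, 0.945], "twist": 0.053, "grip": 1}, {"translation": [0.21, -0.01, 0.945], "twist": 0.053, "grip": 1}, {"translation": [0.21, -0.01, 0.945], "twist": 0.053, "grip": 1}, {"translation": [0.21, -0.01, 0.945], "twist": 0.053, "grip": 1}], "force": 45}}

```text
clock: 9.95
position: [0.5259, -0.3887, 0.172]
ee_rot: [2.393, 2.035, 0.0]
ft_force: [0.6, 0.0, 1.2]
grip_width: 0.0382
```

Call:
{"op": "step_arm", "data": {"deltas": [{"translation": [0, 0, 0], "twist": 0, "grip": 1}, {"translation": [0, 0, 0], "twist": 0, "grip": 1}, {"translation": [0, 0, 0], "twist": 0, "grip": 1}, {"translation": [0, 0, -0.15], "twist": 0, "grip": 1}, {"translation": [0, 0, -0.3], "twist": 0, "grip": 1}, {"translation": [0, 0, -0.5], "twist": 0, "grip": 1}, {"translation": [0, 0, -0.7], "twist": 0, "grip": 1}, {"translation": [0, 0, -0.9], "twist": 0, "grip": 1}, {"translation": [0, 0, -0.9], "twist": 0, "grip": 1}, {"translation": [0, 0, -0.9], "twist": 0, "grip": 1}]}}

```text
clock: 10.95
position: [0.5258, -0.3887, 0.352]
ee_rot: [2.393, 2.035, 0.0]
ft_force: [-0.2, -0.8, -2.3]
grip_width: 0.0258
```

Run:
```python
from h import *
s=bot.sense(); print(s["position"],s["q"].round(3),s["grip_width"]); CS=cam("side");CT=cam("top")
a=optics.grab_frame("side");b=optics.grab_frame("top");cv2.imwrite("pics/side3.png",a);cv2.imwrite("pics/top3.png",b)
o=np.array(s["position"])-[0,0,.052]; u,v=proj(CS,o-[0,0,.04]).astype(int); u2,v2=proj(CT,o-[0,0,.05]).astype(int); print(u,v,u2,v2)
print(proj(CS,o),proj(CS,o-[0,0,.096]))
w=np.hstack([cv2.resize(a[v-50:v+50,u-35:u+35],(420,600),interpolation=2),np.pad(cv2.resize(b[v2-45:v2+45,u2-30:u2+30],(370,555),interpolation=2),((0,45),(0,0),(0,0)))]); cv2.imwrite("pics/c5.png",w)
```

```text
[ 0.52584328 -0.38867782  0.35200753] [-0.654  0.411  1.141  0.     1.589 -0.493] 0.02581634851099
264 229 351 184
[264.75347856 212.94877921] [263.77909231 251.14987899]
```

View pics/c5.png

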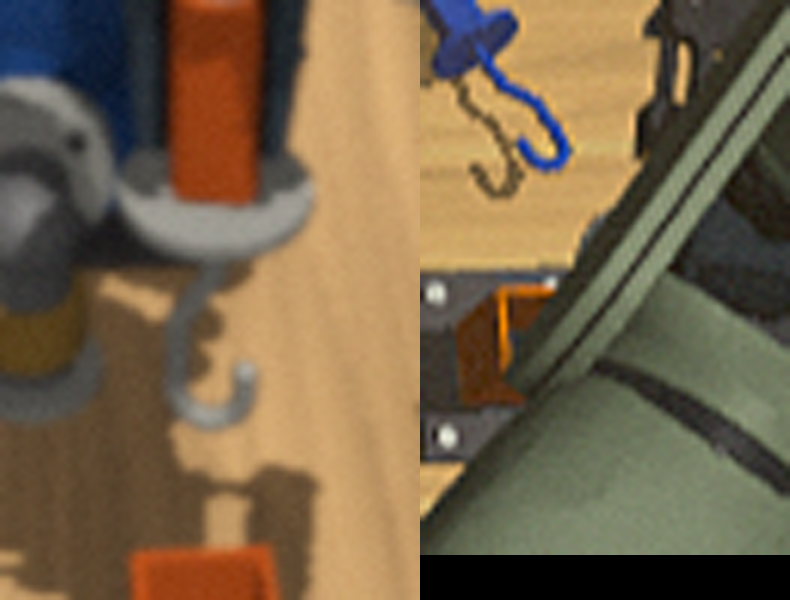

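The side crop shows the hook's point toward +x, so its heading is about -9.5°. In this grasp, joint 6 couldn't reach the hooking heading of 180°. I'll put the hook back and regrasp it a quarter turn round.

Call:
{"op": "step_arm", "data": {"deltas": [{"translation": [0, 0, 0.2], "twist": 0, "grip": 1}, {"translation": [0, 0, 0.4], "twist": 0, "grip": 1}, {"translation": [0, 0, 0.6], "twist": 0, "grip": 1}, {"translation": [0, 0, 0.75], "twist": 0, "grip": 1}, {"translation": [0, 0, 0.85], "twist": 0, "grip": 1}, {"translation": [0, 0, 0.9], "twist": 0, "grip": 1}, {"translation": [0, 0, 0.9], "twist": 0, "grip": 1}, {"translation": [0, 0, 0.9], "twist": 0, "grip": 0}, {"translation": [0, 0, 0.9], "twist": 0, "grip": 0}, {"translation": [0, 0, 0.9], "twist": 0, "grip": 0}, {"translation": [0, 0, 0.9], "twist": 0, "grip": 0}, {"translation": [0, 0, 0.9], "twist": 0.03, "grip": 0}, {"translation": [0, 0, 0.9], "twist": 0.07, "grip": 0}, {"translation": [0, 0, 0.9], "twist": 0.12, "grip": 0}, {"translation": [0, 0, 0.9], "twist": 0.17, "grip": 0}, {"translation": [0, 0, 0.9], "twist": 0.21, "grip": 0}, {"translation": [0, 0, 0.9], "twist": 0.26, "grip": 0}, {"translation": [0, 0, 0.9], "twist": 0.3, "grip": 0}, {"translation": [0, 0, 0.9], "twist": 0.35, "grip": 0}, {"translation": [0, 0, 0.9], "twist": 0.4, "grip": 0}]}}

```text
clock: 13.05
position: [0.5259, -0.3887, 0.1717]
ee_rot: [-3.131, -0.252, 0.0]
ft_force: [0.3, 1.0, 1.2]
grip_width: 0.091
```

Call:
{"op": "step_arm", "data": {"deltas": [{"translation": [0, 0, 0], "twist": 0.05, "grip": 0}, {"translation": [0, 0, 0], "twist": 0.1, "grip": 0}, {"translation": [0, 0, 0], "twist": 0.1, "grip": 0}, {"translation": [0, 0, 0], "twist": 0.1, "grip": 1}, {"translation": [0, 0, 0], "twist": 0.1, "grip": 1}, {"translation": [0, 0, 0], "twist": 0.1, "grip": 1}, {"translation": [0, 0, 0], "twist": 0.1, "grip": 1}, {"translation": [0, 0, 0], "twist": 0.1, "grip": 1}, {"translation": [0, 0, 0], "twist": 0.1, "grip": 1}, {"translation": [0, 0, 0], "twist": 0.1, "grip": 1}, {"translation": [0, 0, 0], "twist": 0.1, "grip": 1}, {"translation": [0, 0, 0], "twist": 0.1, "grip": 1}, {"translation": [0, 0, -0.15], "twist": 0.1, "grip": 1}, {"translation": [0, 0, -0.35], "twist": 0.1, "grip": 1}, {"translation": [0, 0, -0.55], "twist": 0.1, "grip": 1}, {"translation": [0, 0, -0.75], "twist": 0.1, "grip": 1}, {"translation": [0, 0, -0.95], "twist": 0.1, "grip": 1}, {"translation": [0, 0, -1], "twist": 0.1, "grip": 1}, {"translation": [0, 0, -1], "twist": 0.1, "grip": 1}]}}

```text
clock: 14.95
position: [0.5262, -0.3889, 0.373]
ee_rot: [3.132, -0.231, 0.004]
ft_force: [-0.3, 1.2, -1.7]
grip_width: 0.0258
```

Run:
```python
from h import *
s=bot.sense(); print(s["position"],s["q"].round(3),s["grip_width"],s["clock"])
print(go((.45,.02,.37),0))
```

```text
[ 0.52618562 -0.38891765  0.37300303] [-0.654  0.409  1.093  0.     1.637  1.064] 0.025815330878989885 14.95
(array([-0.6769, -1.9666,  0.0107]), np.float64(-0.0469))
```

Call:
{"op": "step_arm", "data": {"deltas": [{"translation": [-0.1, -0.15, -0.13], "twist": -0.02, "grip": 1}, {"translation": [-0.25, -0.35, -0.13], "twist": -0.047, "grip": 1}, {"translation": [-0.4, -0.55, -0.13], "twist": -0.047, "grip": 1}, {"translation": [-0.52, -0.75, -0.13], "twist": -0.047, "grip": 1}, {"translation": [-0.61, -0.87, -0.13], "twist": -0.047, "grip": 1}]}}

```text
clock: 15.45
position: [0.4284, -0.1957, 0.3952]
ee_rot: [-3.138, -0.002, 0.007]
ft_force: [0.0, 0.1, -1.5]
grip_width: 0.0257
```

Call:
{"op": "step_arm", "data": {"deltas": [{"translation": [0, -0.2, 0], "twist": 0, "grip": 1}, {"translation": [0, -0.4, 0], "twist": 0, "grip": 1}, {"translation": [0, -0.6, 0], "twist": 0, "grip": 1}, {"translation": [0, -0.8, 0], "twist": 0, "grip": 1}, {"translation": [0, -0.95, 0], "twist": 0, "grip": 1}]}}

```text
clock: 15.95
position: [0.4293, -0.0066, 0.395]
ee_rot: [-3.141, -0.002, 0.008]
ft_force: [0.9, -0.2, -2.0]
grip_width: 0.0257
```

Call:
{"op": "step_arm", "data": {"deltas": [{"translation": [0, -0.15, 0], "twist": 0, "grip": 1}, {"translation": [0, -0.3, 0], "twist": 0, "grip": 1}, {"translation": [0, -0.3, 0], "twist": 0, "grip": 1}, {"translation": [0, -0.3, 0], "twist": 0, "grip": 1}]}}

```text
clock: 16.35
position: [0.43, 0.0514, 0.3957]
ee_rot: [3.14, 0.003, -0.007]
ft_force: [-0.1, -0.3, -2.3]
grip_width: 0.0255
```

Run:
```python
from h import *
s=bot.sense();im=optics.grab_frame("wrist"); cv2.imwrite("pics/w4.png",im); C=cam("wrist",s); np.save("w4.npy",np.r_[s["position"],s["ee_rot"]]); print(s["position"],s["ee_rot"])
u,v=proj(C,[.483,.0187,.135]).astype(int); print(u,v)
h=cv2.cvtColor(im,cv2.COLOR_BGR2HSV); m=((h[...,0]<18)&(h[...,1]>150)&(h[...,2]>60)).astype(np.uint8); m[:v-50]=0;m[v+50:]=0;m[:,:u-70]=0;m[:,u+70:]=0
k,l,st,c=cv2.connectedComponentsWithStats(m); print(st[1:].tolist(),c[1:].round(1).tolist())
cv2.imwrite("pics/c6.png",cv2.resize(im[max(0,v-95):v+85,u-120:u+120],(720,540),interpolation=2)); print(max(0,v-95),u-120)
```

```text
[0.42995133 0.05141936 0.39566121] [ 3.14045708e+00  2.98469700e-03 -6.97701256e-03]
280 126
[[255, 114, 51, 15, 242], [330, 167, 14, 4, 50], [210, 168, 8, 4, 25]] [[280.6, 119.1], [336.5, 168.5], [213.4, 169.2]]
31 160
```

View pics/c6.png

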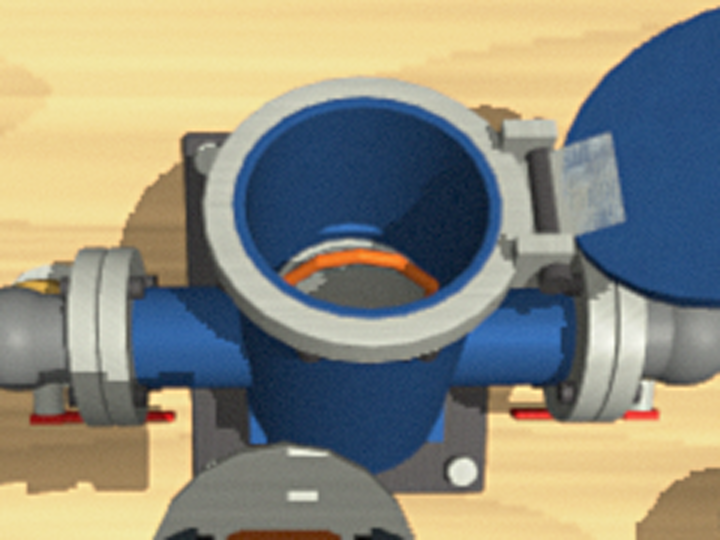

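The bail's top is at (280.7,116.7) and the mouth centre at (280.7,104.3). The cover is well clear to the right. I'll take a second view to triangulate.

Call:
{"op": "step_arm", "data": {"deltas": [{"translation": [0.1, 0.2, 0], "twist": 0, "grip": 1}, {"translation": [0.2, 0.4, 0], "twist": 0, "grip": 1}, {"translation": [0.2, 0.4, 0], "twist": 0, "grip": 1}, {"translation": [0.2, 0.4, 0], "twist": 0, "grip": 1}]}}

```text
clock: 16.8
position: [0.4704, -0.0302, 0.3968]
ee_rot: [-3.141, 0.005, 0.004]
ft_force: [-0.4, 0.9, -1.0]
grip_width: 0.0255
```

Run:
```python
from h import *
def load(n):
    w=np.load(n+".npy"); return cam("wrist",dict(position=w[:3],ee_rot=w[3:]))
s=bot.sense();im=optics.grab_frame("wrist"); cv2.imwrite("pics/w5.png",im); np.save("w5.npy",np.r_[s["position"],s["ee_rot"]]); print(s["position"],s["ee_rot"])
CT=cam("top"); rs={}
for n in("w4","w5"):
    C=load(n); im=cv2.imread(f"pics/{n}.png"); h=cv2.cvtColor(im,cv2.COLOR_BGR2HSV)
    m=((h[...,0]<18)&(h[...,1]>150)&(h[...,2]>60)).astype(np.uint8); u,v=proj(C,[.485,.0187,.14]).astype(int); m[v+22:]=0;m[:v-40]=0;m[:,:u-45]=0;m[:,u+45:]=0
    k,l,st,c=cv2.connectedComponentsWithStats(m); i=1+np.argmax(st[1:,4]); print(n,st[i],c[i])
    cols=[(x,np.argwhere((l==i)[:,x]).mean(),(l==i)[:,x].sum()) for x in range(st[i,0],st[i,0]+st[i,2],4)]; print(np.round(cols,1).tolist())
    # flange ellipse: light grey
    g=((h[...,1]<60)&(h[...,2]>110)).astype(np.uint8); mu,mv=proj(C,[.503,.0187,.172]); print("mouth pred",mu,mv)
    # bore: blue region enclosed by the ring
    fb=((h[...,0]>100)&(h[...,0]<125)&(h[...,1]>120)).astype(np.uint8); k2,l2,s2,c2=cv2.connectedComponentsWithStats(fb); j=l2[int(mv)-12,int(mu)]; 
    print("bore",s2[j]); 
    cc=max(cv2.findContours((l2==j).astype(np.uint8),0,2)[0],key=cv2.contourArea); print("ell",cv2.fitEllipse(cv2.convexHull(cc)))
```

```text
[ 0.47044979 -0.03021637  0.39679967] [-3.14101964  0.00535078  0.00411531]
w4 [255 114  51  15 242] [280.61157025 119.11983471]
[[255.0, 123.0, 1.0], [259.0, 122.0, 5.0], [263.0, 119.5, 4.0], [267.0, 118.0, 5.0], [271.0, 117.0, 5.0], [275.0, 116.5, 4.0], [279.0, 116.0, 5.0], [283.0, 116.0, 5.0], [287.0, 117.0, 5.0], [291.0, 118.0, 5.0], [295.0, 120.0, 5.0], [299.0, 123.0, 5.0], [303.0, 125.5, 6.0]]
mouth pred 283.5067369130205 109.81005503501972
bore [ 238   64   89   73 4155]
ell ((281.8911437988281, 99.66853332519531), (72.58901977539062, 88.62390899658203), 93.99781799316406)
w5 [191 147  52  20 261] [213.3256705 152.5862069]
[[191.0, 157.5, 4.0], [195.0, 159.5, 12.0], [199.0, 153.0, 5.0], [203.0, 150.0, 5.0], [207.0, 149.5, 4.0], [211.0, 149.0, 5.0], [215.0, 149.0, 5.0], [219.0, 149.0, 5.0], [223.0, 149.5, 4.0], [227.0, 150.0, 5.0], [231.0, 151.0, 5.0], [235.0, 153.0, 5.0], [239.0, 155.0, 5.0]]
mouth pred 213.38404035585262 145.90009420486226
bore [ 168  100   86   74 3701]
ell ((210.73110961914062, 136.57989501953125), (73.59049987792969, 86.2022705078125), 79.6426773071289)
```

Run:
```python
from h import *
def load(n):
    w=np.load(n+".npy"); return cam("wrist",dict(position=w[:3],ee_rot=w[3:]))
A,B=load("w4"),load("w5"); CT=cam("top")
print("bail",tri(ray(A,281,116),ray(B,214,149)),tri(ray(A,281,116),ray(B,214,149),ray(CT,222.8,202.3)))
for z in(.13,.135,.14,.145): print(z,onz(A,281,116,z),onz(B,214,149,z),onz(CT,222.8,202.3,z))
print("mouth",tri(ray(A,281.5,99.7),ray(B,211.5,136.6)))
```

```text
bail (array([0.49683927, 0.02019266, 0.15327496]), [np.float64(0.0007618265411374167), np.float64(0.0007618265411374848)]) (array([0.49565276, 0.02062649, 0.14319885]), [np.float64(0.0016615564768209627), np.float64(0.0014803564269924552), np.float64(0.0014699400366577642)])
0.13 [0.49616774 0.01795132 0.13      ] [0.49524739 0.02351314 0.13      ] [0.49633393 0.0220064  0.13      ]
0.135 [0.49616387 0.018363   0.135     ] [0.49573805 0.02286845 0.135     ] [0.49553347 0.02163007 0.135     ]
0.14 [0.49616    0.01877469 0.14      ] [0.4962287  0.02222376 0.14      ] [0.49473302 0.02125374 0.14      ]
0.145 [0.49615614 0.01918637 0.145     ] [0.49671936 0.02157907 0.145     ] [0.49393256 0.02087741 0.145     ]
mouth (array([0.51391814, 0.020943  , 0.16988972]), [np.float64(0.00027989980193988354), np.float64(0.00027989980193986614)])
```

Call:
{"op": "step_arm", "data": {"deltas": [{"translation": [0.05, -0.06, 0], "twist": -0.045, "grip": 1}, {"translation": [0.1, -0.12, 0], "twist": -0.09, "grip": 1}, {"translation": [0.15, -0.18, 0], "twist": -0.135, "grip": 1}, {"translation": [0.193, -0.25, 0], "twist": -0.18, "grip": 1}, {"translation": [0.193, -0.253, 0], "twist": -0.225, "grip": 1}, {"translation": [0.193, -0.253, 0], "twist": -0.27, "grip": 1}, {"translation": [0.193, -0.253, 0], "twist": -0.315, "grip": 1}, {"translation": [0.193, -0.253, 0], "twist": -0.36, "grip": 1}, {"translation": [0.193, -0.253, 0], "twist": -0.405, "grip": 1}, {"translation": [0.193, -0.253, 0], "twist": -0.45, "grip": 1}, {"translation": [0.193, -0.253, 0], "twist": -0.495, "grip": 1}, {"translation": [0.193, -0.253, 0], "twist": -0.5, "grip": 1}, {"translation": [0.193, -0.253, 0], "twist": -0.5, "grip": 1}]}}

```text
clock: 18.15
position: [0.5088, 0.0225, 0.398]
ee_rot: [-2.223, -2.22, -0.0]
ft_force: [0.1, -1.4, -1.8]
grip_width: 0.0261
```

Run:
```python
from h import *
s=bot.sense(); print(s["position"],s["q"].round(2),go((.509,.0205,.245),90),s["clock"])
```

```text
[0.50879066 0.02251666 0.39802027] [0.02 0.16 1.39 0.   1.6  0.02] (array([-0.0103,  0.001 ,  0.7651]), np.float64(-0.0004)) 18.15
```

Call:
{"op": "step_arm", "data": {"deltas": [{"translation": [-0.01, 0, 0.15], "twist": 0, "grip": 1}, {"translation": [-0.01, 0, 0.3], "twist": 0, "grip": 1}, {"translation": [-0.01, 0, 0.42], "twist": 0, "grip": 1}, {"translation": [-0.01, 0, 0.5], "twist": 0, "grip": 1}, {"translation": [-0.01, 0, 0.56], "twist": 0, "grip": 1}, {"translation": [-0.01, 0, 0.62], "twist": 0, "grip": 1}, {"translation": [-0.01, 0, 0.67], "twist": 0, "grip": 1}, {"translation": [-0.01, 0, 0.7], "twist": 0, "grip": 1}]}}

```text
clock: 18.95
position: [0.5092, 0.02, 0.2573]
ee_rot: [-2.221, -2.221, 0.0]
ft_force: [0.3, 0.0, -0.9]
grip_width: 0.0259
```

Call:
{"op": "step_arm", "data": {"deltas": [{"translation": [0, 0, 0.02], "twist": 0, "grip": 1}, {"translation": [0, 0, 0.04], "twist": 0, "grip": 1}, {"translation": [0, 0, 0.06], "twist": 0, "grip": 1}, {"translation": [0, 0, 0.06], "twist": 0, "grip": 1}]}}

```text
clock: 19.35
position: [0.5097, 0.02, 0.2458]
ee_rot: [2.221, 2.221, 0.001]
ft_force: [1.0, -0.2, -2.6]
grip_width: 0.0258
```

Call:
{"op": "step_arm", "data": {"deltas": [{"translation": [0, -0.005, 0], "twist": -0.045, "grip": 1}, {"translation": [0, -0.01, 0], "twist": -0.09, "grip": 1}, {"translation": [0, -0.015, 0], "twist": -0.135, "grip": 1}, {"translation": [0, -0.02, 0], "twist": -0.18, "grip": 1}, {"translation": [0, -0.025, 0], "twist": -0.225, "grip": 1}, {"translation": [0, -0.03, 0], "twist": -0.27, "grip": 1}, {"translation": [0, -0.035, 0], "twist": -0.315, "grip": 1}, {"translation": [0, -0.04, 0], "twist": -0.36, "grip": 1}, {"translation": [0, -0.045, 0], "twist": -0.405, "grip": 1}, {"translation": [0, -0.05, 0], "twist": -0.45, "grip": 1}, {"translation": [0, -0.055, 0], "twist": -0.495, "grip": 1}, {"translation": [0, -0.06, 0], "twist": -0.5, "grip": 1}, {"translation": [0, -0.06, 0], "twist": -0.5, "grip": 1}]}}

```text
clock: 20.65
position: [0.5057, 0.0214, 0.2491]
ee_rot: [-0.0, 3.119, 0.005]
ft_force: [15.1, 2.5, -3.5]
grip_width: 0.0256
```

Run:
```python
from h import *
s=bot.sense(); print(s["position"],s["ft_force"],s["moment"],T_of(s)[0].round(3).tolist(),s["q"].round(3))
a=optics.grab_frame("side");b=optics.grab_frame("top"); cv2.imwrite("pics/side5.png",a)
C=cam("side"); u,v=proj(C,[.51,.02,.2]).astype(int)
w=cv2.resize(a[v-55:v+45,u-65:u+65],(780,600),interpolation=2); cv2.imwrite("pics/c7.png",w)
```

```text
[0.50566792 0.0214242  0.24909104] [15.11242988  2.5364048  -3.54966717] [ 0.74682038 -3.33710888 -0.05068103] [[-1.0, -0.0, 0.023], [-0.0, 1.0, 0.003], [-0.023, 0.003, -1.0]] [ 0.018  0.191  1.709  0.003  1.219 -1.554]
```

View pics/c7.png

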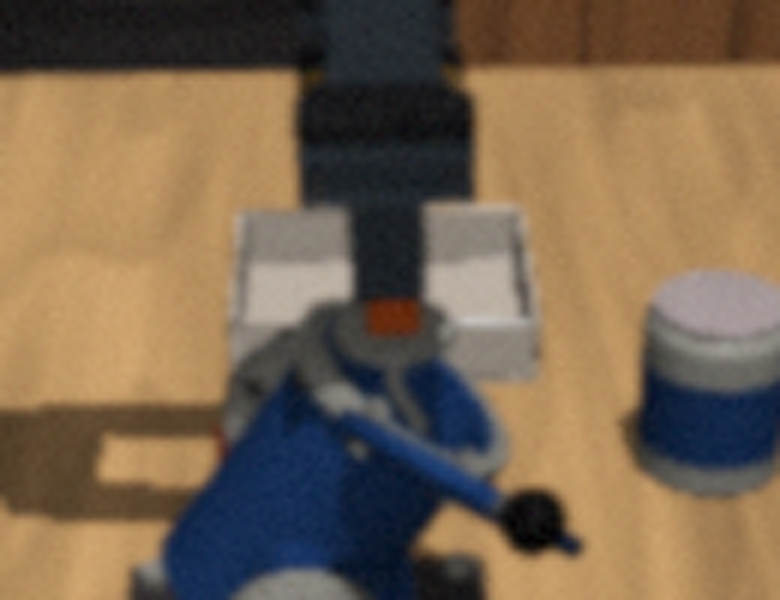

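The force and moment put the contact near guard height: the guard is on the mouth's upper flange. I'll back off and slide parallel to the mouth plane, rising as I go in.

Call:
{"op": "step_arm", "data": {"deltas": [{"translation": [-0.04, 0, -0.02], "twist": 0, "grip": 1}, {"translation": [-0.04, 0, -0.024], "twist": 0, "grip": 1}, {"translation": [-0.02, 0, -0.038], "twist": 0, "grip": 1}, {"translation": [0, 0, -0.052], "twist": 0, "grip": 1}, {"translation": [0.01, 0, -0.06], "twist": 0, "grip": 1}, {"translation": [0.02, 0, -0.067], "twist": 0, "grip": 1}, {"translation": [0.02, 0, -0.067], "twist": 0, "grip": 1}]}}

```text
clock: 21.45
position: [0.4919, 0.0199, 0.2593]
ee_rot: [0.001, -3.139, -0.0]
ft_force: [0.4, -0.0, -2.9]
grip_width: 0.0257
```

Call:
{"op": "step_arm", "data": {"deltas": [{"translation": [-0.01, 0, -0.02], "twist": 0, "grip": 1}, {"translation": [-0.01, 0, -0.04], "twist": 0, "grip": 1}, {"translation": [-0.01, 0, -0.07], "twist": 0, "grip": 1}, {"translation": [-0.01, 0, -0.1], "twist": 0, "grip": 1}, {"translation": [-0.01, 0, -0.13], "twist": 0, "grip": 1}, {"translation": [-0.01, 0, -0.13], "twist": 0, "grip": 1}]}}

```text
clock: 22.05
position: [0.4956, 0.02, 0.2862]
ee_rot: [-0.001, 3.14, 0.0]
ft_force: [-1.7, 0.4, -2.3]
grip_width: 0.0263
```

Call:
{"op": "step_arm", "data": {"deltas": [{"translation": [-0.03, 0, -0.04], "twist": 0, "grip": 1}, {"translation": [-0.06, 0, -0.08], "twist": 0, "grip": 1}, {"translation": [-0.06, 0, -0.08], "twist": 0, "grip": 1}, {"translation": [-0.06, 0, -0.08], "twist": 0, "grip": 1}]}}

```text
clock: 22.45
position: [0.5078, 0.02, 0.3018]
ee_rot: [-0.001, 3.141, 0.0]
ft_force: [-1.0, -0.1, -2.4]
grip_width: 0.0257
```

Run:
```python
from h import *
s=bot.sense(); print(s["position"],s["ft_force"],s["moment"])
for n in("side","top","wrist"):
    cv2.imwrite(f"pics/{n}6.png",optics.grab_frame(n))
f=[]
for i in range(6):
    optics.grab_frame("top"); f.append(bot.sense()["ft_force"])
print(np.mean(f,0))
t=cv2.imread("pics/top6.png"); h=cv2.cvtColor(t,cv2.COLOR_BGR2HSV); m=((h[...,0]<18)&(h[...,1]>150)&(h[...,2]>60)); m[:,:205]=0;m[:,240:]=0;m[:175]=0;m[215:]=0
print(np.argwhere(m).tolist()[:40])
```

```text
[0.50783685 0.01999089 0.30175899] [-0.96991609 -0.1356134  -2.39512303] [0.05027057 0.26528835 0.01875542]
[-0.89260802  0.36524018 -2.85315645]
[[193, 222], [200, 214], [200, 215], [201, 213], [201, 214], [202, 213]]
```

Call:
{"op": "step_arm", "data": {"deltas": [{"translation": [-0.03, 0, -0.04], "twist": 0, "grip": 1}, {"translation": [-0.06, 0, -0.08], "twist": 0, "grip": 1}, {"translation": [-0.09, 0, -0.125], "twist": 0, "grip": 1}, {"translation": [-0.12, 0, -0.17], "twist": 0, "grip": 1}, {"translation": [-0.12, 0, -0.17], "twist": 0, "grip": 1}]}}

```text
clock: 23.4
position: [0.5333, 0.02, 0.3371]
ee_rot: [-0.0, 3.137, 0.0]
ft_force: [-2.1, 0.1, -2.0]
grip_width: 0.0257
```

```bash
cat > chk.py <<'E'
from h import *
f=[]; 
for i in range(4):
    t=optics.grab_frame("side" if i==0 else "top"); 
    if i==0: sd=t
    f.append(bot.sense()["ft_force"])
s=bot.sense(); print(s["position"],s["clock"],np.mean(f,0).round(2))
b=np.array(s["position"])-[0,0,.137]
for n,im in(("top",t),("side",sd)):
    C=cam(n); h=cv2.cvtColor(im,cv2.COLOR_BGR2HSV); m=((h[...,0]<18)&(h[...,1]>150)&(h[...,2]>60)).astype(np.uint8)
    u,v=proj(C,b).astype(int); m[:v-30]=0;m[v+30:]=0;m[:,:u-30]=0;m[:,u+30:]=0
    k,l,st,c=cv2.connectedComponentsWithStats(m); print(n,"bowl px",u,v,[(x[:5].tolist(),y.round(1).tolist()) for x,y in zip(st[1:],c[1:]) if x[4]>2])
E
python3 chk.py
```

```text
[0.53115079 0.01998358 0.33526392] 23.6 [-1.26 -0.2  -3.19]
top bowl px 221 188 [([214, 181, 8, 2, 15], [217.3, 181.5]), ([212, 191, 3, 8, 10], [212.4, 193.9])]
side bowl px 256 152 [([254, 122, 9, 3, 21], [258.1, 122.7]), ([249, 153, 4, 5, 7], [250.7, 154.9]), ([251, 153, 8, 15, 36], [255.1, 160.3])]
```

The bail is on the hook: orange shows at the bowl in both views. I'll draw it on along the bore and then straight up, so the lip brings the basket upright gently.

Call:
{"op": "step_arm", "data": {"deltas": [{"translation": [-0.03, 0, -0.045], "twist": 0, "grip": 1}, {"translation": [-0.06, 0, -0.09], "twist": 0, "grip": 1}, {"translation": [-0.09, 0, -0.14], "twist": 0, "grip": 1}, {"translation": [-0.09, 0, -0.19], "twist": 0, "grip": 1}, {"translation": [-0.09, 0, -0.24], "twist": 0, "grip": 1}, {"translation": [-0.09, 0, -0.29], "twist": 0, "grip": 1}, {"translation": [-0.09, 0, -0.34], "twist": 0, "grip": 1}, {"translation": [-0.09, 0, -0.39], "twist": 0, "grip": 1}, {"translation": [-0.09, 0, -0.44], "twist": 0, "grip": 1}, {"translation": [-0.09, 0, -0.48], "twist": 0, "grip": 1}, {"translation": [-0.09, 0, -0.52], "twist": 0, "grip": 1}, {"translation": [-0.09, 0, -0.52], "twist": 0, "grip": 1}, {"translation": [-0.09, 0, -0.52], "twist": 0, "grip": 1}]}}

```text
clock: 24.9
position: [0.5491, 0.02, 0.4391]
ee_rot: [0.001, -3.141, -0.0]
ft_force: [-0.7, 1.0, -5.9]
grip_width: 0.0259
```

```bash
python3 chk.py
python3 - <<'E'
from h import *
s=bot.sense(); C=cam("side"); b=np.array(s["position"])-[0,0,.19]; u,v=proj(C,b).astype(int); a=optics.grab_frame("side"); C2=cam("top"); u2,v2=proj(C2,[.508,.4,.02]).astype(int); t=optics.grab_frame("top")
w=np.hstack([cv2.resize(a[v-50:v+50,u-40:u+40],(400,500),interpolation=2),cv2.resize(t[v2-40:v2+40,u2-30:u2+30],(375,500),interpolation=2)]); cv2.imwrite("pics/c8.png",w); print(u,v,u2,v2)
E
```

```text
[0.54947059 0.01998252 0.43886833] 25.1 [ 0.36 -0.21 -5.05]
top bowl px 219 175 [([209, 164, 9, 2, 18], [213.0, 164.5]), ([212, 170, 6, 2, 8], [214.6, 170.2]), ([208, 175, 2, 2, 3], [208.3, 175.7])]
side bowl px 263 119 [([243, 89, 21, 19, 285], [252.0, 99.0]), ([267, 89, 26, 19, 405], [280.7, 98.1]), ([260, 118, 6, 21, 65], [262.6, 127.0])]
262 137 124 205
```

View pics/c8.png

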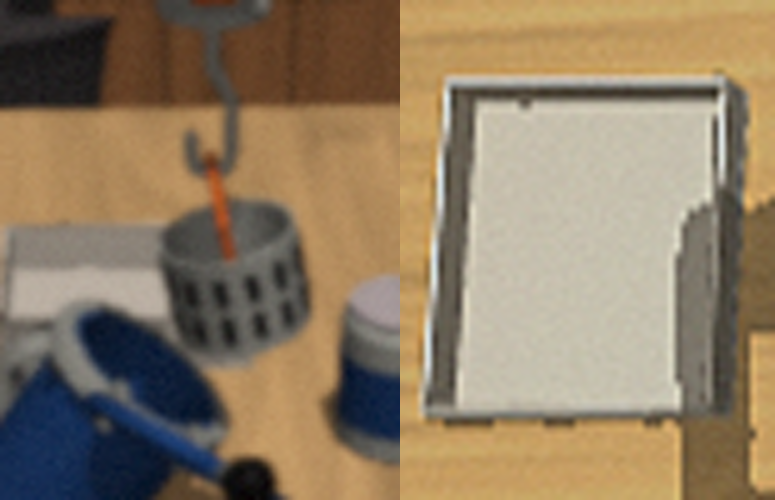

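The basket hangs on the hook, swinging slightly, and the step 2 conditions look met. The tray's rim corners are clear in the right half.

Run:
```python
from h import *
C=cam("top"); P=np.array([onz(C,*p,.045) for p in((101.2,177.5),(146.3,177.8),(147.6,230.9),(98,230.9))]); print(P.round(3),P.mean(0).round(4),np.linalg.norm(P-np.roll(P,1,0),axis=1).round(3))
F=np.array([onz(C,*p,.005) for p in((106,181),(142.5,181),(142.5,229),(103.5,229))]); print("floor",F.round(3),F.mean(0).round(4))
```

```text
[[0.612 0.482 0.045]
 [0.608 0.313 0.045]
 [0.41  0.301 0.045]
 [0.414 0.481 0.045]] [0.5109 0.3944 0.045 ] [0.199 0.168 0.198 0.18 ]
floor [[0.608 0.48  0.005]
 [0.605 0.339 0.005]
 [0.421 0.332 0.005]
 [0.424 0.478 0.005]] [0.5143 0.4074 0.005 ]
```

Call:
{"op": "step_arm", "data": {"deltas": [{"translation": [0, 0.05, 0], "twist": 0, "grip": 1}, {"translation": [0, 0.13, 0], "twist": 0, "grip": 1}, {"translation": [0.02, 0.23, 0], "twist": 0, "grip": 1}, {"translation": [0.04, 0.34, 0], "twist": 0, "grip": 1}, {"translation": [0.06, 0.45, 0], "twist": 0, "grip": 1}, {"translation": [0.08, 0.56, 0], "twist": 0, "grip": 1}, {"translation": [0.1, 0.67, 0], "twist": 0, "grip": 1}, {"translation": [0.12, 0.78, 0], "twist": 0, "grip": 1}, {"translation": [0.14, 0.88, 0], "twist": 0, "grip": 1}, {"translation": [0.15, 0.95, 0], "twist": 0, "grip": 1}, {"translation": [0.15, 0.98, 0], "twist": 0, "grip": 1}]}}

```text
clock: 26.3
position: [0.5188, 0.2182, 0.4393]
ee_rot: [-0.004, 3.142, 0.002]
ft_force: [0.7, 0.9, -4.7]
grip_width: 0.0258
```

Call:
{"op": "step_arm", "data": {"deltas": [{"translation": [0, 0.05, 0], "twist": 0, "grip": 1}, {"translation": [0, 0.13, 0], "twist": 0, "grip": 1}, {"translation": [0.02, 0.23, 0], "twist": 0, "grip": 1}, {"translation": [0.04, 0.34, 0], "twist": 0, "grip": 1}, {"translation": [0.04, 0.45, 0], "twist": 0, "grip": 1}, {"translation": [0.04, 0.56, 0], "twist": 0, "grip": 1}, {"translation": [0.04, 0.67, 0], "twist": 0, "grip": 1}, {"translation": [0.04, 0.77, 0], "twist": 0, "grip": 1}, {"translation": [0.04, 0.85, 0], "twist": 0, "grip": 1}, {"translation": [0.04, 0.89, 0], "twist": 0, "grip": 1}, {"translation": [0.04, 0.89, 0.1], "twist": 0, "grip": 1}, {"translation": [0.04, 0.89, 0.2], "twist": 0, "grip": 1}, {"translation": [0.04, 0.89, 0.3], "twist": 0, "grip": 1}, {"translation": [0.04, 0.89, 0.4], "twist": 0, "grip": 1}, {"translation": [0.04, 0.89, 0.5], "twist": 0, "grip": 1}, {"translation": [0.04, 0.89, 0.6], "twist": 0, "grip": 1}, {"translation": [0.04, 0.89, 0.7], "twist": 0, "grip": 1}, {"translation": [0.04, 0.89, 0.77], "twist": 0, "grip": 1}, {"translation": [0.04, 0.89, 0.77], "twist": 0, "grip": 1}, {"translation": [0.04, 0.89, 0.77], "twist": 0, "grip": 1}]}}

```text
clock: 28.3
position: [0.5114, 0.3935, 0.2857]
ee_rot: [0.0, 3.141, -0.001]
ft_force: [0.2, -0.3, -4.4]
grip_width: 0.0258
```

```bash
cat > meas.py <<'E'
from h import *
f=[]
for i in range(16): t=optics.grab_frame("side"); f.append(bot.sense()["ft_force"])
s=bot.sense(); print(s["position"],s["clock"],np.round(f,1)[:,2],np.round(f,1)[:,0])
C=cam("side"); h=cv2.cvtColor(t,cv2.COLOR_BGR2HSV); m=((h[...,0]<18)&(h[...,1]>150)&(h[...,2]>60)).astype(np.uint8)
u,v=proj(C,np.array(s["position"])-[0,0,.137]).astype(int); m[:v-5]=0;m[v+35:]=0;m[:,:u-20]=0;m[:,u+20:]=0; p=np.argwhere(m)[:,::-1]; print(u,v,len(p),cv2.fitLine(p.astype(np.float32),2,0,.01,.01).ravel() if len(p)>5 else p)
cv2.imwrite("pics/side8.png",t)
E
python3 meas.py
```

```text
[0.51117353 0.39384003 0.28526868] 29.1 [-4.5 -4.6 -5.4 -5.2 -4.8 -4.9 -4.2 -4.7 -5.2 -4.8 -4.6 -4.9 -4.5 -4.1
 -5.4 -5.5] [-0.   0.4 -0.8  0.2 -0.2  0.2 -0.7  0.1  0.5  0.4  1.   0.3 -0.3  0.1
  0.4 -0.8]
246 117 23 [4.5238741e-02 9.9897623e-01 2.4669565e+02 1.2291304e+02]
```

Call:
{"op": "step_arm", "data": {"deltas": [{"translation": [0, 0, 0.05], "twist": 0, "grip": 1}, {"translation": [0, 0, 0.1], "twist": 0, "grip": 1}, {"translation": [0, 0, 0.14], "twist": 0, "grip": 1}, {"translation": [0, 0, 0.17], "twist": 0, "grip": 1}, {"translation": [0, 0, 0.19], "twist": 0, "grip": 1}, {"translation": [0, 0, 0.21], "twist": 0, "grip": 1}, {"translation": [0, 0, 0.24], "twist": 0, "grip": 1}, {"translation": [0, 0, 0.24], "twist": 0, "grip": 1}, {"translation": [0, 0, 0.24], "twist": 0, "grip": 1}]}}

```text
clock: 30.0
position: [0.5112, 0.3942, 0.2373]
ee_rot: [0.0, -3.142, -0.001]
ft_force: [-0.1, -0.7, -1.8]
grip_width: 0.0258
```

```bash
sed -i 's/range(16)/range(5)/' meas.py; python3 meas.py
```

```text
[0.51124659 0.39428498 0.23772204] 30.25 [-3.2 -3.  -2.7 -2.6 -2.7] [ 0.4  1.3  0.1 -0.7 -0.4]
246 128 25 [ 2.6738392e-02 -9.9964249e-01  2.4644000e+02  1.3384000e+02]
```

Call:
{"op": "step_arm", "data": {"deltas": [{"translation": [0, 0, 0.03], "twist": 0, "grip": 1}, {"translation": [0, 0, 0.06], "twist": 0, "grip": 1}, {"translation": [0, 0, 0.083], "twist": 0, "grip": 1}, {"translation": [0, 0, 0.083], "twist": 0, "grip": 1}, {"translation": [0, 0, 0.083], "twist": 0, "grip": 1}]}}

```text
clock: 30.75
position: [0.5112, 0.394, 0.2206]
ee_rot: [0.001, -3.141, 0.0]
ft_force: [-0.9, 0.3, -1.9]
grip_width: 0.0257
```

```bash
python3 meas.py
```

```text
[0.51125315 0.39408238 0.22106946] 31.0 [-1.5 -1.9 -2.  -1.7 -1.9] [ 0.1 -0.6 -0.   0.2 -0. ]
246 132 24 [ 1.8807212e-02 -9.9982315e-01  2.4641667e+02  1.3408333e+02]
```

Call:
{"op": "step_arm", "data": {"deltas": [{"translation": [0, 0, 0.013], "twist": 0, "grip": 1}, {"translation": [-0.02, 0, 0.013], "twist": 0, "grip": 1}, {"translation": [-0.04, 0, 0.013], "twist": 0, "grip": 1}, {"translation": [-0.06, 0, 0.013], "twist": 0, "grip": 1}, {"translation": [-0.08, 0, 0.013], "twist": 0, "grip": 1}]}}

```text
clock: 31.5
position: [0.5277, 0.394, 0.2181]
ee_rot: [-0.0, 3.141, 0.0]
ft_force: [-0.3, 0.2, -1.5]
grip_width: 0.0256
```

```bash
sed -i 's/u-20/u-30/' meas.py; python3 meas.py
```

```text
[0.52719307 0.39400754 0.21819976] 31.75 [-2.7 -1.7 -1.7 -2.6 -1.7] [ 1.5 -0.1 -0.4 -0.1  0.1]
250 133 26 [2.7594596e-02 9.9961919e-01 2.4615384e+02 1.3311539e+02]
```

Call:
{"op": "step_arm", "data": {"deltas": [{"translation": [-0.04, 0, 0], "twist": 0, "grip": 1}, {"translation": [-0.08, 0, 0], "twist": 0, "grip": 1}, {"translation": [-0.12, 0, 0], "twist": 0, "grip": 1}, {"translation": [-0.12, 0, -0.05], "twist": 0, "grip": 1}, {"translation": [-0.12, 0, -0.15], "twist": 0, "grip": 1}, {"translation": [-0.12, 0, -0.35], "twist": 0, "grip": 1}, {"translation": [-0.12, 0, -0.55], "twist": 0, "grip": 1}, {"translation": [-0.12, 0, -0.75], "twist": 0, "grip": 1}, {"translation": [-0.12, 0, -0.92], "twist": 0, "grip": 1}, {"translation": [-0.12, 0, -0.92], "twist": 0, "grip": 1}, {"translation": [-0.12, 0, -0.92], "twist": 0, "grip": 1}]}}

```text
clock: 32.85
position: [0.5511, 0.394, 0.4031]
ee_rot: [-0.001, 3.14, 0.002]
ft_force: [0.6, 0.1, -3.4]
grip_width: 0.0259
```

Run:
```python
from h import *
s=bot.sense(); print(s["position"],s["q"].round(2),s["clock"]); C=cam("side"); a=optics.grab_frame("side"); t=optics.grab_frame("top"); cv2.imwrite("pics/side9.png",a); cv2.imwrite("pics/top9.png",t)
for n,im in(("side",a),("top",t)):
    C=cam(n);h=cv2.cvtColor(im,cv2.COLOR_BGR2HSV); m=((h[...,0]<18)&(h[...,1]>150)&(h[...,2]>60)).astype(np.uint8)
    u,v=proj(C,[.511,.394,.1]).astype(int); m[:v-18]=0;m[v+18:]=0;m[:,:u-18]=0;m[:,u+18:]=0; p=np.argwhere(m)[:,::-1]; print(n,u,v,len(p),p.min(0),p.max(0))
print(go((.526,-.2,.40),90));
```

```text
[0.55113217 0.3939667  0.40310899] [ 0.6   0.46  0.94  0.    1.74 -0.97] 32.85
side 246 128 33 [245 126] [248 141]
top 117 201 28 [114 200] [133 202]
(array([ 0.1248, -2.9685,  0.0077]), np.float64(0.5001))
```

The basket stands in the tray with its bail upright, unmoved after I unhooked it. Now I'll take the hook back.

Call:
{"op": "step_arm", "data": {"deltas": [{"translation": [0, -0.1, -0.05], "twist": 0.045, "grip": 1}, {"translation": [0.05, -0.25, -0.08], "twist": 0.09, "grip": 1}, {"translation": [0.1, -0.4, -0.08], "twist": 0.135, "grip": 1}, {"translation": [0.125, -0.55, -0.08], "twist": 0.18, "grip": 1}, {"translation": [0.125, -0.7, -0.08], "twist": 0.225, "grip": 1}, {"translation": [0.125, -0.85, -0.08], "twist": 0.27, "grip": 1}, {"translation": [0.125, -1, -0.08], "twist": 0.315, "grip": 1}, {"translation": [0.125, -1, -0.08], "twist": 0.36, "grip": 1}, {"translation": [0.125, -1, -0.08], "twist": 0.405, "grip": 1}, {"translation": [0.125, -1, -0.08], "twist": 0.45, "grip": 1}, {"translation": [0.125, -1, -0.08], "twist": 0.495, "grip": 1}, {"translation": [0.125, -1, -0.08], "twist": 0.5, "grip": 1}, {"translation": [0.125, -1, -0.08], "twist": 0.5, "grip": 1}]}}

```text
clock: 34.25
position: [0.5259, 0.1939, 0.4169]
ee_rot: [-2.218, -2.224, 0.003]
ft_force: [-0.1, 0.5, -1.5]
grip_width: 0.0257
```

Call:
{"op": "step_arm", "data": {"deltas": [{"translation": [-0.2, 0, 0], "twist": 0, "grip": 1}, {"translation": [-0.4, 0, 0], "twist": 0, "grip": 1}, {"translation": [-0.6, 0, 0], "twist": 0, "grip": 1}, {"translation": [-0.8, 0, 0], "twist": 0, "grip": 1}, {"translation": [-1, 0, 0], "twist": 0, "grip": 1}]}}

```text
clock: 34.75
position: [0.5258, -0.0074, 0.4176]
ee_rot: [-2.217, -2.225, 0.001]
ft_force: [1.4, -0.6, -1.8]
grip_width: 0.0259
```

Call:
{"op": "step_arm", "data": {"deltas": [{"translation": [-0.2, 0, 0], "twist": 0, "grip": 1}, {"translation": [-0.4, 0, 0], "twist": 0, "grip": 1}, {"translation": [-0.6, 0, 0], "twist": 0, "grip": 1}, {"translation": [-0.8, 0, 0], "twist": 0, "grip": 1}, {"translation": [-0.9, 0, 0], "twist": 0, "grip": 1}, {"translation": [-0.9, 0, 0], "twist": 0, "grip": 1}, {"translation": [-0.9, 0, 0], "twist": 0, "grip": 1}]}}

```text
clock: 35.45
position: [0.5262, -0.1859, 0.4176]
ee_rot: [-2.219, -2.221, -0.0]
ft_force: [0.1, 0.7, -1.3]
grip_width: 0.0259
```

Run:
```python
from h import *
s=bot.sense(); print(s["position"],s["ee_rot"],s["q"].round(2),s["clock"],go((.526,-.3887,.1725),90))
```

```text
[ 0.52618882 -0.18586674  0.41756847] [-2.21913973e+00 -2.22135406e+00 -3.98192601e-04] [-0.36  0.24  1.23  0.    1.67 -0.36] 35.45 (array([-1.0158e+00, -7.0000e-04,  1.2239e+00]), np.float64(0.0003))
```

Call:
{"op": "step_arm", "data": {"deltas": [{"translation": [-0.2, 0, 0.03], "twist": 0, "grip": 1}, {"translation": [-0.4, 0, 0.06], "twist": 0, "grip": 1}, {"translation": [-0.6, 0, 0.1], "twist": 0, "grip": 1}, {"translation": [-0.8, 0, 0.15], "twist": 0, "grip": 1}, {"translation": [-0.95, 0, 0.2], "twist": 0, "grip": 1}, {"translation": [-1, 0, 0.24], "twist": 0, "grip": 1}, {"translation": [-1, 0, 0.24], "twist": 0, "grip": 1}]}}

```text
clock: 36.15
position: [0.5264, -0.3855, 0.3681]
ee_rot: [-2.218, -2.219, -0.0]
ft_force: [-0.3, 0.7, -2.1]
grip_width: 0.0258
```

Call:
{"op": "step_arm", "data": {"deltas": [{"translation": [-0.014, 0, 0.1], "twist": 0, "grip": 1}, {"translation": [-0.014, 0, 0.25], "twist": 0, "grip": 1}, {"translation": [-0.014, 0, 0.35], "twist": 0, "grip": 1}, {"translation": [-0.014, 0, 0.45], "twist": 0, "grip": 1}, {"translation": [-0.014, 0, 0.55], "twist": 0, "grip": 1}, {"translation": [-0.014, 0, 0.65], "twist": 0, "grip": 1}, {"translation": [-0.014, 0, 0.75], "twist": 0, "grip": 1}, {"translation": [-0.014, 0, 0.85], "twist": 0, "grip": 1}, {"translation": [-0.014, 0, 0.92], "twist": 0, "grip": 1}, {"translation": [-0.014, 0, 0.95], "twist": 0, "grip": 1}, {"translation": [-0.014, 0, 0.95], "twist": 0, "grip": 1}]}}

```text
clock: 37.25
position: [0.5267, -0.3878, 0.18]
ee_rot: [-2.219, -2.222, -0.0]
ft_force: [-0.5, 0.6, -2.4]
grip_width: 0.0258
```

Call:
{"op": "step_arm", "data": {"deltas": [{"translation": [0, 0, 0.02], "twist": 0, "grip": 1}, {"translation": [0, 0, 0.035], "twist": 0, "grip": 1}, {"translation": [0, 0, 0.04], "twist": 0, "grip": 1}, {"translation": [0, 0, 0.04], "twist": 0, "grip": 1}, {"translation": [0, 0, 0.04], "twist": 0, "grip": 1}]}}

```text
clock: 37.75
position: [0.5265, -0.3889, 0.1723]
ee_rot: [2.221, 2.221, 0.0]
ft_force: [-0.1, 0.6, -1.1]
grip_width: 0.0258
```

Seated within about a millimetre. I'll release and rise.

Call:
{"op": "step_arm", "data": {"deltas": [{"translation": [0, 0, 0.003], "twist": 0, "grip": 0.6}, {"translation": [0, 0, 0.003], "twist": 0, "grip": 0.4}, {"translation": [0, 0, 0.003], "twist": 0, "grip": 0}, {"translation": [0, 0, 0.003], "twist": 0, "grip": 0}, {"translation": [0, 0, 0.003], "twist": 0, "grip": 0}, {"translation": [0, 0, 0.003], "twist": 0, "grip": 0}, {"translation": [0, 0, 0.003], "twist": 0, "grip": 0}, {"translation": [0, 0, -0.1], "twist": 0, "grip": 0}, {"translation": [0, 0, -0.3], "twist": 0, "grip": 0}, {"translation": [0, 0, -0.5], "twist": 0, "grip": 0}, {"translation": [0, 0, -0.7], "twist": 0, "grip": 0}, {"translation": [-0.2, 0, -0.9], "twist": 0, "grip": 0}, {"translation": [-0.2, 0, -0.9], "twist": 0, "grip": 0}, {"translation": [-0.2, 0, -0.9], "twist": 0, "grip": 0}]}}

```text
clock: 39.15
position: [0.5264, -0.4297, 0.3525]
ee_rot: [2.221, 2.219, 0.001]
ft_force: [0.4, 0.2, -0.7]
grip_width: 0.0915
```

Run:
```python
from h import *
s=bot.sense(); print(s["position"],s["clock"],s["grip_width"])
a=optics.grab_frame("side");t=optics.grab_frame("top");wr=optics.grab_frame("wrist")
w=np.zeros((600,800,3),np.uint8)
w[:300,:400]=cv2.resize(a[100:325,180:330+150],(400,300))
w[:300,400:]=cv2.resize(t[130:280,80:380],(400,300))
w[300:,:400]=cv2.resize(wr,(400,300)); C=cam("side"); u,v=proj(C,[.51,.394,.05]).astype(int); w[300:,400:]=cv2.resize(a[v-30:v+30,u-40:u+40],(400,300),interpolation=2)
cv2.imwrite("pics/c9.png",w)
```

```text
[ 0.52644524 -0.42967261  0.35251214] 39.15 0.09147095619664045
```

View pics/c9.png

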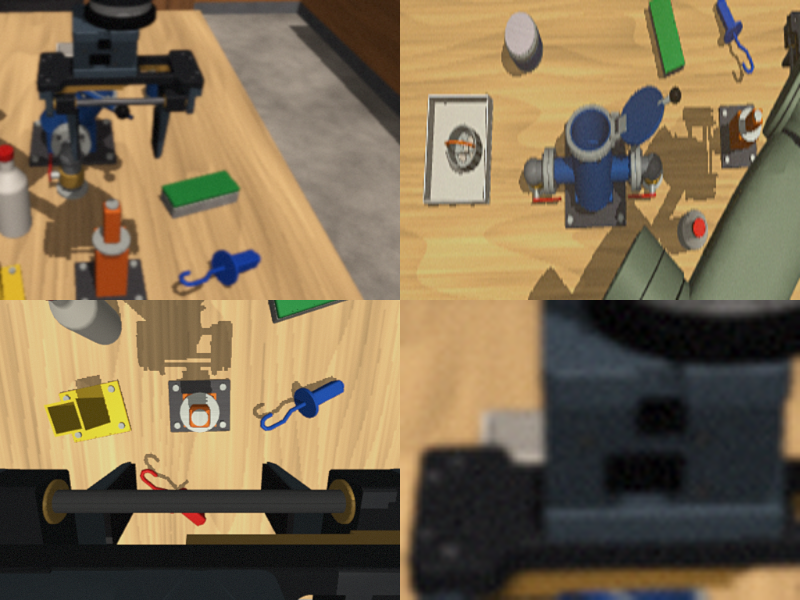

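The basket is near the tray's centre, the cover is open and the hook stands in the orange holder. The other objects are where they were and the gripper is clear, so I'm handing in.

```bash
python3 -c "
from station import ticket
print(ticket.job_done())"
```

```text
the job is handed in; nothing more can be done
None
```

I finished the job and handed it in at about 39 s of the 72 s allowed. The hand-in reports no verdict.

**What I did**
- I opened the cover by the knob to its stop, about 2.7 rad.
- I caught the bail with the hook, drew the basket out and set it upright near the middle of the tray.
- I unhooked the basket without shifting it and put the hook back in its orange holder.

**Last checks**
- **Basket:** the final top view shows it near the tray's centre. A side view taken just after I unhooked it showed the bail upright; in the last side view the gripper hid it.
- **Hook:** it stands upright with its guard on the holder's rim. The gripper's height at release matched the height at the first grasp to within 1 mm.
- **Cover and other objects:** the cover is open. By eye, the spray bottle, tin and rubbing block had not moved.
- **Robot:** the gripper is clear of everything.

**What went wrong or disagreed**
- **First grasp:** held that way, the hook could not be turned to the angle needed for the bail. I put it back and regrasped it a quarter turn round.
- **Guard on the flange:** while I was catching the bail, the hook's guard pressed on the strainer's flange with about 15 N. I backed off and slid in along the mouth.
- **Position estimates:** my first estimate of the strainer, from its pipe elbows, was about 1 cm off in x; I corrected it from wrist camera views. The bail height came out at 143–153 mm against about 135 mm from the text. I used 137 mm, and it worked.

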